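Square up the picture cards for binding

TASK

Get the picture cards ready for binding, in order: first those in the left bay of the wooden holder (as seen from the robot), then those in the right bay, always the top card of the bay first, slide each card forward until it overhangs the holder's front by a few centimetres (not so far that it tips off), pinch its overhanging end and carry it to the squaring tray. When every card lies flat there in one pile, tap the pile until all the cards are flush against both fences, and only then stand the paperweight upright on the middle of the pile. Do not disturb the tea glass or the spectacles case.

Things in the scene. Friction and masses are not known exactly. Their poses are not given: they have to be found in the camera images.
- holder_front (a point): Card holder, fixed: raised wooden block 150 long (x) by 140 wide (y), its floor 45 above the desk; three dark rails 6 thick rise 18 above it and make two bays 61 wide, open at front and back: left bay centred at y = +33.5 mm, right bay at y = -33.5 mm. This point: middle of the front edge of the floor, 45 above the desk; the floor runs to x = +150 mm. x points from front to back (away from the robot).
- tray_home (a point): Squaring tray, fixed: grey base 190 (x) by 120 (y), top 6 above the desk; aluminium fences stand 36 above the desk: one along the far (+x) end, one on the left (+y) side beside the far 95 mm of a squared card only; else open. This point: on the base's top where a squared card's middle is, 70 from the far fence, 28 from the left one. Base reaches 112 to -x, 84 to -y of it. Squared cards lie along x.
- weight_knob (a point): The paperweight, loose, about 0.25 kg: square brass foot 36 x 36 x 14 with an upright black knob on top, 18 diameter and 26 tall (40 tall in all). This point is on the knob's axis, 28 above its underside. z up.
- glass: A bystander: amber tea glass, loose, 64 across, 85 tall, standing on a coaster 4 thick. Origin: centre of its underside.
- case: A bystander: black spectacles case, loose, 50 x 130 (y) x 26 tall. Origin: centre of its underside.
- card1_mid (a point): Picture card, orange picture: stiff board 140 long (x), 56 wide (y), 6 thick, 50 g (friction about 0.6 on cards, holder, tray). This point: its centre, half-way through its thickness. Starts in the holder's left bay, lowest in the bay, always there, lengthwise front to back, front edge about 5 behind the holder's front edge.
- card2_mid (a point): Picture card, yellow picture: stiff board 140 long (x), 56 wide (y), 6 thick, 50 g (friction about 0.6 on cards, holder, tray). This point: its centre, half-way through its thickness. Starts in the holder's left bay, on top of card1; absent in some runs, lengthwise front to back, front edge about 5 behind the holder's front edge.
- card3_mid (a point): Picture card, blue picture: stiff board 140 long (x), 56 wide (y), 6 thick, 50 g (friction about 0.6 on cards, holder, tray). This point: its centre, half-way through its thickness. Starts in the holder's right bay, lowest in the bay, always there, lengthwise front to back, front edge about 5 behind the holder's front edge.
- card4_mid (a point): Picture card, green picture: stiff board 140 long (x), 56 wide (y), 6 thick, 50 g (friction about 0.6 on cards, holder, tray). This point: its centre, half-way through its thickness. Starts in the holder's right bay, on top of card3; absent in some runs, lengthwise front to back, front edge about 5 behind the holder's front edge.
Things that resemble listed ones, but are neither listed nor needed, are in the scene too. Of the things that look like the part that bears weight_knob, take the one that is farthest to the robot's right at the start. What is shaped like the part that bears card2_mid but purple is not meant.

How it is judged (in metres and radians):
On the way, in this order (a step that is already met when the one before it is completed fails the run):
1. card2 slid forward so that it overhangs the front of the holder by 25 to 70 mm (so its middle is still supported), lying level in the holder with the fingers on it (x of card2_mid in the frame of holder_front between 0 and 0.045 m and y of card2_mid in the frame of holder_front between 0.0235 and 0.0435 m and z of card2_mid in the frame of holder_front between 0 and 0.03 m and angle between card2_mid's own z axis and vertical below 0.12 rad and contact force between the fingers and card2 above 0.5 N), for 0.1 s.
2. card1 slid forward so that it overhangs the front of the holder by 25 to 70 mm (so its middle is still supported), lying level in the holder with the fingers on it (x of card1_mid in the frame of holder_front between 0 and 0.045 m and y of card1_mid in the frame of holder_front between 0.0235 and 0.0435 m and z of card1_mid in the frame of holder_front between 0 and 0.03 m and angle between card1_mid's own z axis and vertical below 0.12 rad and contact force between the fingers and card1 above 0.5 N), for 0.1 s.
3. card4 slid forward so that it overhangs the front of the holder by 25 to 70 mm (so its middle is still supported), lying level in the holder with the fingers on it (x of card4_mid in the frame of holder_front between 0 and 0.045 m and y of card4_mid in the frame of holder_front between -0.0435 and -0.0235 m and z of card4_mid in the frame of holder_front between 0 and 0.03 m and angle between card4_mid's own z axis and vertical below 0.12 rad and contact force between the fingers and card4 above 0.5 N), for 0.1 s.
4. card3 slid forward so that it overhangs the front of the holder by 25 to 70 mm (so its middle is still supported), lying level in the holder with the fingers on it (x of card3_mid in the frame of holder_front between 0 and 0.045 m and y of card3_mid in the frame of holder_front between -0.0435 and -0.0235 m and z of card3_mid in the frame of holder_front between 0 and 0.03 m and angle between card3_mid's own z axis and vertical below 0.12 rad and contact force between the fingers and card3 above 0.5 N), for 0.1 s.
5. all the cards lie squared in the corner of the tray, against both fences within 4 mm, with the paperweight not yet on them (x of card1_mid in the frame of tray_home between -0.004 and 0.004 m and y of card1_mid in the frame of tray_home between -0.004 and 0.004 m and z of each of card1_mid, card2_mid, card3_mid, card4_mid in the frame of tray_home below 0.026 m and angle between the x axis of each of card1_mid, card2_mid, card3_mid, card4_mid and the x axis of tray_home, either way round below 0.04 rad and angle between each of card1_mid, card2_mid, card3_mid, card4_mid's own z axis and vertical below 0.05 rad and x of card2_mid in the frame of tray_home between -0.004 and 0.004 m and y of card2_mid in the frame of tray_home between -0.004 and 0.004 m and x of card3_mid in the frame of tray_home between -0.004 and 0.004 m and y of card3_mid in the frame of tray_home between -0.004 and 0.004 m and x of card4_mid in the frame of tray_home between -0.004 and 0.004 m and y of card4_mid in the frame of tray_home between -0.004 and 0.004 m and horizontal distance between weight_knob and tray_home above 0.06 m), for 0.2 s.
At the end, for the whole second after the job is handed in: Every card present lies flat in the tray in one pile, its centre within 4 mm of tray_home along both of the tray's axes and within 0.04 rad of its x axis; the paperweight stands upright on the pile (tilt under 0.1 rad), within 25 mm of tray_home along each axis, at rest (x of card1_mid in the frame of tray_home between -0.004 and 0.004 m and y of card1_mid in the frame of tray_home between -0.004 and 0.004 m and z of each of card1_mid, card2_mid, card3_mid, card4_mid in the frame of tray_home below 0.026 m and angle between the x axis of each of card1_mid, card2_mid, card3_mid, card4_mid and the x axis of tray_home, either way round below 0.04 rad and angle between each of card1_mid, card2_mid, card3_mid, card4_mid's own z axis and vertical below 0.05 rad and x of card2_mid in the frame of tray_home between -0.004 and 0.004 m and y of card2_mid in the frame of tray_home between -0.004 and 0.004 m and x of card3_mid in the frame of tray_home between -0.004 and 0.004 m and y of card3_mid in the frame of tray_home between -0.004 and 0.004 m and x of card4_mid in the frame of tray_home between -0.004 and 0.004 m and y of card4_mid in the frame of tray_home between -0.004 and 0.004 m and x of weight_knob in the frame of tray_home between -0.025 and 0.025 m and y of weight_knob in the frame of tray_home between -0.025 and 0.025 m and z of weight_knob in the frame of tray_home between 0.035 and 0.058 m and angle between weight_knob's own z axis and vertical below 0.1 rad and linear speed of weight below 0.02 m/s); the robot touches nothing.
It fails at once if the tea glass is tipped or shifted by more than 3 cm (distance of glass from where it was at the start of the episode above 0.03 m or angle between glass's own z axis and vertical above 0.3 rad).
It fails at once if the spectacles case is shifted by more than 4 cm (distance of case from where it was at the start of the episode above 0.04 m).
Of card2, card4, eraser only 1 to 3 are there at a start; the rules pass over those that are not, and their reading is None.
At some moment in a run one of weight may be knocked a few centimetres aside while the robot is not near it.
Once in a run the grip may slacken for a moment while it holds something.
It also fails if it takes over 210 s, if anything falls off the work surface, if the arm or the gripper's body presses on something with over 40 N, if the wrist force passes 120 N, or if a joint passes its speed limit or range.

ROBOT

A 6-joint arm with a two-finger parallel gripper is mounted at the origin on the work surface. World frame = base frame: x ahead of the robot, y to its left, z up, the work surface at z = 0. Lengths are in m, angles in degrees, forces in N, time in s.
With the tool pointing down it reaches from about 0.3 to 0.775 m from the base axis. Payload 14.6 kg.
Tool frame: the origin (TCP) lies on the centre line of the jaws, within the pads' length; the fingertips stand 22 mm ahead of it and the grasp point (between the pads) lies 3 mm ahead of it; z points along the fingers, y is the line along which they close (so a half turn about z gives the same grasp; the last joint's range is limited). The gripper opens to 94 mm and grips with 3 to 60 N. Pads are 16 mm wide; open, the fingers measure 119 mm over their backs; the gripper's body (75 mm by 177 mm) begins 78 mm behind the grasp point.
Start: joints at [73.419, 17.183, 87.147, -0, 75.671, -3.816], TCP at [0.122, 0.536, 0.227] pointing down, gripper open.
Joint ranges: [-173.82, 173.82], [-45.26, 126.66], [13.44, 144.39], [-59.66, 239.66], [0, 175.72], [-146.38, 146.38]. Speed limits (degrees/s): [127.2, 127.2, 147.25, 180, 180, 180].

INTERFACE

Orientations are given as a 3x3 rotation matrix whose columns are the frame's x, y, z axes.
In Python, from station import r gives the robot as it stands.
- The arm moves only by the tool drive_tool, never from a script. Its argument "series" is a list of rows, each a list of 3 entries, a list of its own where there are three numbers: the shift along the tool's x, y, z in m, then the turn, a rotation vector about the tool's x, y, z in rad, then the finger opening in m, from 0 to 0.094. In form: [[[x, y, z], [rx, ry, rz], hand], ...]. A call has 1 to 8 rows; each row shifts and turns the commanded pose from where the row before left it, along the tool's axes as they then stand; what a row does not reach is not made up. A row lasts 1/8 s, in which the tool goes at most 62.5 mm and 10.7 degrees, less where a joint would pass 70% of its speed; a pose out of reach is approached as far as the arm can. A call with a gripper value outside its range is refused whole. The fingers move at their own pace and stop on an object; "newtons" is the grip in N (left out, the last holds). Time passes only in rows, so rows that do not move let the fingers close. It gives the time, the measured TCP pose, the force, the opening and the grip force at its end, in the units of the state.
- r.state(): the state, without advancing time (a new reading comes with each control period).
- r.capture(name): name is "scene" or "side" or "wrist"; returns (picture, depth): 400x640x3 uint8, blue, green, red; 400x640 float32, m along the optical axis (not along the pixel's ray), 0 where there is no reading.
- r.camera_params(name): a dict with "fx", "fy", "cx", "cy" (pixels), "rvec" (rotation vector, rad) and "tvec" (3), from world to camera coordinates, as OpenCV has them. Camera axes: x right, y down, z forward; pixel columns grow to the right and rows downward; lengths in m; the calibration is good to about 2 mm. A picture is of the moment at which its call begins: read the wrist's pose just before it. camera_params takes no time and is no camera call; for the wrist camera it gives the pose at the moment of the call.
- r.finish_job(): hands the job in; it is judged then, once.
The state is a dict: "time_s": time; "q": joint angles; "qd": joint speeds; "tau": joint torques, N m; "tool_pos": TCP position; "eef_rot": TCP orientation; "force": force on the tool from outside, world axes, zero at the start; "moment": the same for the moment, N m; "width": finger opening in m; "grip_force": force on a finger pad.
Only numpy, scipy, OpenCV 4.12 (cv2) and the standard library are available. Lean on these libraries where they do the work, as an engineer would, in place of code of your own. Each camera call takes 0.05 s, during which the arm holds its last target. There are 200 camera calls.

## Working session

There is one attempt and no reset: what is moved stays moved. The work goes in short steps, Python scripts to look and compute and a tool call to move; the robot and the scene stay as the last step left them, time stands still between calls to the robot, and variables do not carry over. Pictures are saved under pics/ and viewed, at most 14 in all, crops included, and the job is handed in when it is done.

Besides the shell and the picture viewer there is one more tool, called after "Request:" by a JSON object that holds its "name" and its "arguments", one argument or row to a line. drive_tool: Moves the arm, as the interface text tells. Its arguments: {"type":"object","properties":{"series":{"type":"array","items":{"type":"array"}},"newtons":{"type":"number"}},"required":["series"]}

```bash
ls; mkdir -p pics
cat > h.py <<'E'
import numpy as np, cv2
from station import r
def cam(n):
    p=r.camera_params(n); K=np.array([[p['fx'],0,p['cx']],[0,p['fy'],p['cy']],[0,0,1]]); R=cv2.Rodrigues(np.array(p['rvec'],float))[0]; t=np.array(p['tvec'],float).ravel(); return K,R,t
def cloud(n):
    c=cam(n); im,d=r.capture(n); K,R,t=c
    v,u=np.mgrid[0:400,0:640]; pc=np.stack([(u-K[0,2])/K[0,0]*d,(v-K[1,2])/K[1,1]*d,d],-1)
    return im,d,(pc-t)@R
def ray(n,u,v,z):
    K,R,t=cam(n); o=-R.T@t; d=R.T@np.array([(u-K[0,2])/K[0,0],(v-K[1,2])/K[1,1],1]); return o+d*(z-o[2])/d[2]
E
python3 - <<'E'
from h import *
for n in ['scene','side','wrist']:
    im,d,P=cloud(n); cv2.imwrite(f'pics/{n}0.png',im); np.save(f'{n}0.npy',P); K,R,t=cam(n); print(n,-R.T@t,R[2])
print(r.state())
E
```

```text
pics
scene [1.44815679 0.0795345  0.77617865] [-0.79401719 -0.05763292 -0.60515713]
side [0.33710228 0.63480716 0.53097613] [ 0.28127611 -0.78989334 -0.54493327]
wrist [0.05695382 0.55137859 0.38359444] [ 0.22517527 -0.05237906 -0.97290931]
{'time_s': 0.15, 'q': array([ 7.34186421e+01,  1.72065803e+01,  8.71713728e+01,  1.08581291e-04,
        7.56717042e+01, -3.81431070e+00]), 'qd': array([-0.03960696, -0.07540786, -0.20627741,  0.06521601,  0.01489615,
        0.02155567]), 'tau': array([ 1.93063606e-03, -5.31958973e+01, -3.52823782e+01,  7.07935961e-02,
        2.36757455e-02, -1.25100123e-04]), 'tool_pos': array([0.12147856, 0.53622972, 0.22703887]), 'eef_rot': array([[-9.75276502e-01,  2.20987969e-01, -2.49091214e-04],
       [ 2.20988101e-01,  9.75276151e-01, -8.30119808e-04],
       [ 5.94862306e-05, -8.64642537e-04, -9.99999624e-01]]), 'force': array([-0.52671322,  0.60411916, -0.04311656]), 'moment': array([-0.02630055,  0.01503582,  0.02131247]), 'grip_force': 0.0, 'width': 0.09405389075138036}
```

View pics/scene0.png

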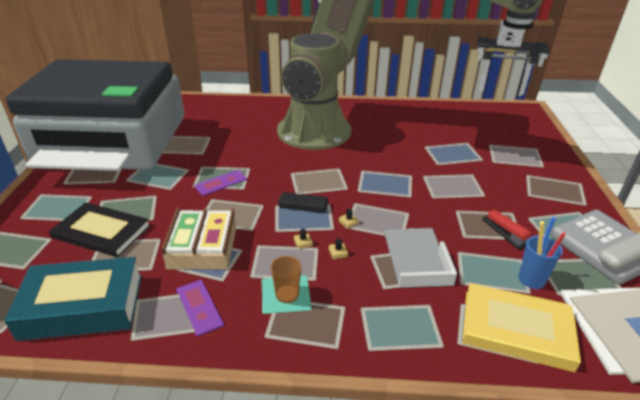

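View pics/side0.png

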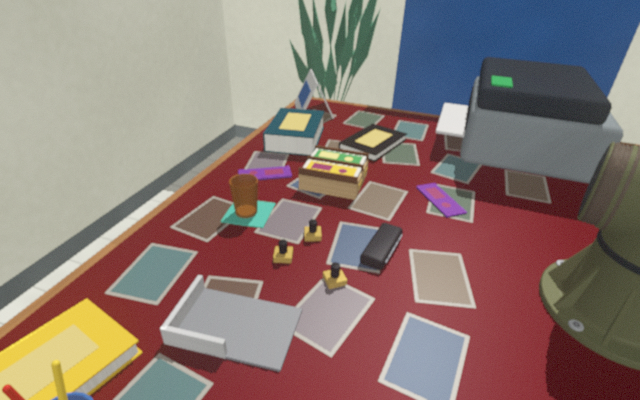

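The scene view shows the holder at (200,235), the yellow and green cards on top, the tray at (415,258), the glass at (287,275), the case at (303,203) and weights at (303,240), (338,251) and (349,220). The one at (303,240) is farthest right.

Run:
```python
from h import *
for n in ['scene','side']:
    P=np.load(n+'0.npy'); im=cv2.imread(f'pics/{n}0.png')
    z=P[...,2]
    def rect(name,m):
        n_,lab,st,ce=cv2.connectedComponentsWithStats(m.astype(np.uint8))
        for i in range(1,n_):
            if st[i,4]<60: continue
            q=P[lab==i]; rr=cv2.minAreaRect((q[:,:2]*1000).astype(np.float32)); print(n,name,'px',ce[i].round(),'n',st[i,4],'rect',np.round(rr[0]),np.round(rr[1]),round(rr[2],1),'z',np.percentile(q[:,2],[5,50,95]).round(3))
    rg=(P[...,0]>0.25)&(P[...,0]<0.9)&(abs(P[...,1])<0.5)
    rect('>12mm',rg&(z>.012)&(z<.12))
    rect('tops',rg&(z>.050)&(z<.075))
    gray=(im.max(-1).astype(int)-im.min(-1)<25)&(im.max(-1)>100)&rg&(z<.012)&(z>.002); rect('tray base',gray)
im=cv2.imread('pics/scene0.png')[190:285,150:250]; im2=cv2.imread('pics/side0.png')[135:205,285:385]
cv2.imwrite('pics/c1.png',np.vstack([cv2.resize(im,(500,350)),cv2.resize(im2,(500,250))]))
```

```text
scene >12mm px [144. 152.] n 754 rect [ 287. -465.] [35. 75.] 42.5 z [0.024 0.072 0.114]
scene >12mm px [303. 201.] n 664 rect [425.  -4.] [128.  52.] 82.9 z [0.014 0.023 0.026]
scene >12mm px [116. 230.] n 1522 rect [ 573. -459.] [121. 134.] 72.1 z [0.017 0.021 0.024]
scene >12mm px [199. 238.] n 3568 rect [ 603. -231.] [157. 142.] 3.4 z [0.02  0.055 0.062]
scene >12mm px [349. 216.] n 120 rect [486. 117.] [33. 34.] 39.8 z [0.012 0.019 0.039]
scene >12mm px [499. 219.] n 249 rect [491. 487.] [82. 28.] 17.4 z [0.022 0.033 0.04 ]
scene >12mm px [303. 236.] n 135 rect [572.   7.] [36. 33.] 24.4 z [0.012 0.02  0.039]
scene >12mm px [338. 246.] n 136 rect [604.  90.] [33. 35.] 9.5 z [0.012 0.023 0.039]
scene >12mm px [528. 262.] n 411 rect [665. 493.] [57. 15.] 0.0 z [0.018 0.065 0.097]
scene >12mm px [433. 271.] n 761 rect [669. 306.] [ 84. 157.] 46.8 z [0.014 0.029 0.036]
scene >12mm px [ 85. 297.] n 6593 rect [ 798. -423.] [155. 188.] 11.4 z [0.02  0.059 0.061]
scene >12mm px [286. 277.] n 1157 rect [744. -14.] [65. 61.] 4.4 z [0.02  0.063 0.088]
scene >12mm px [509. 323.] n 4921 rect
[... 2301 characters left out ...]
n 261 rect [ 812. -263.] [102. 100.] 13.4 z [0.002 0.003 0.005]
side tray base px [461. 202.] n 215 rect [ 271. -258.] [ 63. 152.] 25.5 z [0.002 0.003 0.005]
side tray base px [290. 219.] n 683 rect [639. -29.] [140. 102.] 89.6 z [0.002 0.003 0.004]
side tray base px [435. 210.] n 62 rect [ 336. -193.] [22. 49.] 37.4 z [0.002 0.003 0.004]
side tray base px [243. 326.] n 6368 rect [593. 264.] [207. 141.] 6.7 z [0.004 0.006 0.008]
side tray base px [318. 302.] n 121 rect [495. 180.] [34. 51.] 5.1 z [0.002 0.002 0.003]
side tray base px [346. 310.] n 90 rect [443. 177.] [45. 25.] 84.0 z [0.002 0.003 0.004]
side tray base px [109. 372.] n 234 rect [724. 414.] [82.  4.] 75.0 z [0.004 0.008 0.012]
```

View pics/c1.png

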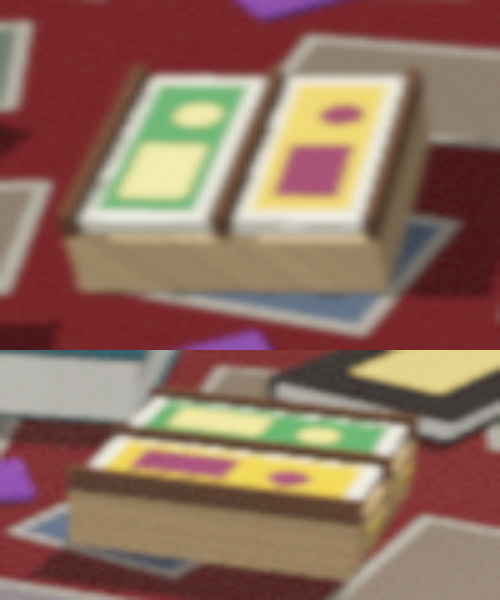

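The crops confirm that both green (right bay) and yellow (left bay) are present, and nothing else lies on the holder. I'll align the tool with the holder (yaw about 183.3°) and look from above it.

Request:
{"name": "drive_tool", "arguments": {
  "series": [
    [[0, 0, 0], [0, 0, -0.14], 0.094],
    [[0, 0, 0], [0, 0, -0.141], 0.094],
    [[-0.027, -0.05, 0], [0, 0, 0], 0.094],
    [[-0.027, -0.05, 0], [0, 0, 0], 0.094],
    [[-0.027, -0.05, 0], [0, 0, 0], 0.094],
    [[-0.027, -0.05, 0], [0, 0, 0], 0.094],
    [[-0.027, -0.05, 0], [0, 0, 0], 0.094],
    [[-0.027, -0.05, 0], [0, 0, 0], 0.094]
  ]
}}

```text
time_s: 1.15
tool_pos: [0.3012, 0.2447, 0.2275]
eef_rot: [[-0.998, -0.058, 0.0], [-0.058, 0.998, 0.0], [-0.0, 0.0, -1.0]]
force: [0.4, 0.7, 0.4]
width: 0.094
grip_force: 0.0
```

Request:
{"name": "drive_tool", "arguments": {
  "series": [
    [[-0.027, -0.05, 0], [0, 0, 0], 0.094],
    [[-0.027, -0.05, 0], [0, 0, 0], 0.094],
    [[-0.027, -0.05, 0], [0, 0, 0], 0.094],
    [[-0.027, -0.05, 0], [0, 0, 0], 0.094],
    [[-0.027, -0.05, 0], [0, 0, 0], 0.094],
    [[-0.027, -0.05, 0], [0, 0, 0], 0.094],
    [[-0.027, -0.05, 0], [0, 0, 0], 0.094],
    [[-0.027, -0.05, 0], [0, 0, 0], 0.094]
  ]
}}

```text
time_s: 2.15
tool_pos: [0.5403, -0.1422, 0.2273]
eef_rot: [[-0.998, -0.058, -0.0], [-0.058, 0.998, 0.0], [0.0, 0.0, -1.0]]
force: [-0.1, 0.2, 0.7]
width: 0.0942
grip_force: 0.0
```

Request:
{"name": "drive_tool", "arguments": {
  "series": [
    [[-0.02, -0.045, 0], [0, 0, 0], 0.094],
    [[-0.01, -0.03, 0], [0, 0, 0], 0.094],
    [[0, 0, 0], [0, 0, 0], 0.094]
  ]
}}

```text
time_s: 2.52
tool_pos: [0.5739, -0.2152, 0.2264]
eef_rot: [[-0.998, -0.056, -0.001], [-0.056, 0.998, 0.0], [0.001, 0.001, -1.0]]
force: [-0.1, 0.1, 0.3]
width: 0.0941
grip_force: 0.0
```

Run:
```python
from h import *
s=r.state(); print(s['time_s'],s['tool_pos'].round(4),s['eef_rot'].round(4).tolist(),s['q'].round(1),s['force'])
im,d,P=cloud('wrist'); cv2.imwrite('pics/w1.png',im); np.save('w1.npy',P); print(r.camera_params('wrist'))
```

```text
2.525 [ 0.5739 -0.2152  0.2264] [[-0.9984, -0.056, -0.0013], [-0.056, 0.9984, 0.0005], [0.0013, 0.0005, -1.0]] [ -24.    25.4   76.1   -0.    78.6 -117.2] [-0.10429291  0.08230794  0.28484354]
{'fx': 330.86396084165193, 'fy': 330.86396084165193, 'cx': 319.4993950150817, 'cy': 198.4222834368651, 'rvec': array([-2.04171681, -2.15936407, -0.2520676 ]), 'tvec': array([ 0.24550313, -0.56975388,  0.25922514])}
```

View pics/w1.png

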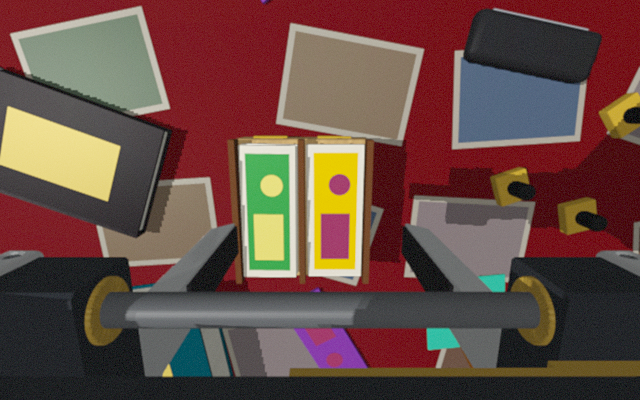

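The wrist view shows the holder squarely, at columns 230–372 and rows 137–283 with its front edge at the top. The green card is at (270,210), yellow at (337,210), and the knobs at (512,187), (580,216) and (625,115).

Run:
```python
from h import *
P=np.load('w1.npy'); im=cv2.imread('pics/w1.png'); z=P[...,2]
roi=np.zeros(z.shape,bool); roi[125:290,222:380]=1
def rect(nm,m):
    n_,lab,st,ce=cv2.connectedComponentsWithStats(cv2.morphologyEx(m.astype(np.uint8),cv2.MORPH_OPEN,np.ones((3,3))))
    for i in range(1,n_):
        if st[i,4]<150: continue
        q=P[lab==i]; rr=cv2.minAreaRect((q[:,:2]*1000).astype(np.float32)); print(nm,ce[i].round(),st[i,4],np.round(rr[0],1),np.round(rr[1],1),round(rr[2],1),np.percentile(q[:,2],[5,50,95]).round(4))
rect('top',roi&(z>.04)&(z<.08))
rect('floor',roi&(z>.042)&(z<.048)&(np.mgrid[0:400,0:640][0]<142))
hsv=cv2.cvtColor(im,cv2.COLOR_BGR2HSV); 
card=roi&(z>.05)&(((hsv[...,1]<50)&(hsv[...,2]>150))|(hsv[...,1]>120)&(hsv[...,0]>20)&(hsv[...,0]<90))
rect('card',card)
# pixel corners by ray
for nm,u,v,h in [('rail FL',372,139,.063),('rail FR',231,139,.063),('rail BL',368,283,.063),('rail BR',236,283,.063)]: print(nm,ray('wrist',u,v,h).round(4))
print(r.camera_params('wrist')['tvec'])
```

```text
top [301. 206.] 19124 [ 602.2 -232.4] [150.5 140.5] 3.1 [0.0461 0.0566 0.0626]
floor [266. 140.] 180 [ 530.4 -270.8] [ 2.1 59.2] 3.1 [0.0424 0.044  0.0454]
card [268. 204.] 5191 [ 590.4 -264.5] [ 74.1 173.5] 84.0 [0.055  0.0565 0.0577]
card [334. 204.] 5406 [ 588.3 -199.3] [162.5  57. ] 3.2 [0.0552 0.0565 0.0577]
rail FL [ 0.5224 -0.1664  0.063 ]
rail FR [ 0.53   -0.3008  0.063 ]
rail BL [ 0.6724 -0.1568  0.063 ]
rail BR [ 0.6802 -0.2963  0.063 ]
[ 0.24550313 -0.56975388  0.25922514]
```

Request:
{"name": "drive_tool", "arguments": {
  "series": [
    [[-0.02, 0.0075, 0.0], [0, 0, 0], 0.0],
    [[-0.02, 0.0075, 0.03], [0, 0, 0], 0.0],
    [[0, 0, 0.04], [0, 0, 0], 0.0],
    [[0, 0, 0.04], [0, 0, 0], 0.0],
    [[0, 0, 0.024], [0, 0, 0], 0.0],
    [[0, 0, 0.006], [0, 0, 0], 0.0],
    [[0, 0, 0], [0, 0, 0], 0.0],
    [[0, 0, 0.003], [0, 0, 0], 0.0]
  ]
}}

```text
time_s: 3.58
tool_pos: [0.6136, -0.1963, 0.086]
eef_rot: [[-0.998, -0.058, 0.002], [-0.058, 0.998, -0.001], [-0.002, -0.001, -1.0]]
force: [0.1, 0.1, -0.7]
width: 0.0174
grip_force: 0.0
```

```bash
cat >> h.py <<'E'
H=(np.array([.5273,-.2365]),3.1)
def rel(fr,p): 
    a=np.radians(fr[1]); c,s=np.cos(a),np.sin(a); d=np.array(p)[...,:2]-fr[0]; return np.stack([d[...,0]*c+d[...,1]*s,-d[...,0]*s+d[...,1]*c],-1)
def st(fr=H):
    s=r.state(); R=s['eef_rot']; print('t',round(s['time_s'],2),'pos',s['tool_pos'].round(4),'rel',rel(fr,s['tool_pos']).round(4),'yaw',round(np.degrees(np.arctan2(R[1,0],R[0,0]))%360,2),'F',np.round(s['force'],1),'w',round(s['width'],4),'g',round(s['grip_force'],1))
E
python3 -c "
from h import *; st()"
```

```text
t 3.58 pos [ 0.6136 -0.1963  0.086 ] rel [0.0883 0.0355] yaw 183.34 F [ 0.1  0.1 -0.7] w 0.0174 g 0.0
```

Request:
{"name": "drive_tool", "arguments": {
  "series": [
    [[0, -0.001, 0.001], [0, 0, 0], 0.0],
    [[0, 0, 0.001], [0, 0, 0], 0.0],
    [[0, 0, 0.001], [0, 0, 0], 0.0],
    [[0, 0, 0.001], [0, 0, 0], 0.0],
    [[0, 0, 0], [0, 0, 0], 0.0]
  ]
}}

```text
time_s: 4.2
tool_pos: [0.613, -0.1972, 0.0803]
eef_rot: [[-0.998, -0.058, -0.0], [-0.058, 0.998, 0.0], [0.0, 0.0, -1.0]]
force: [-1.3, -0.5, 1.5]
width: 0.0005
grip_force: 0.0
```

Request:
{"name": "drive_tool", "arguments": {
  "series": [
    [[0, 0, 0.001], [0, 0, 0], 0.0],
    [[0, 0, 0], [0, 0, 0], 0.0]
  ]
}}

```text
time_s: 4.45
tool_pos: [0.6131, -0.1973, 0.0795]
eef_rot: [[-0.998, -0.058, 0.0], [-0.058, 0.998, -0.0], [-0.0, -0.0, -1.0]]
force: [0.5, 0.0, -0.6]
width: 0.0005
grip_force: 0.0
```

Request:
{"name": "drive_tool", "arguments": {
  "series": [
    [[0, 0, 0.001], [0, 0, 0], 0.0],
    [[0, 0, 0], [0, 0, 0], 0.0]
  ]
}}

```text
time_s: 4.7
tool_pos: [0.6131, -0.1973, 0.0793]
eef_rot: [[-0.998, -0.058, 0.0], [-0.058, 0.998, -0.0], [-0.0, -0.0, -1.0]]
force: [-3.7, 0.4, 7.6]
width: 0.0007
grip_force: 3.9
```

Request:
{"name": "drive_tool", "arguments": {
  "series": [
    [[0, 0, 0.0005], [0, 0, 0], 0.0],
    [[0, 0, 0], [0, 0, 0], 0.0]
  ]
}}

```text
time_s: 4.95
tool_pos: [0.6131, -0.1973, 0.0792]
eef_rot: [[-0.998, -0.058, 0.001], [-0.058, 0.998, -0.0], [-0.001, -0.0, -1.0]]
force: [-5.5, 2.6, 12.3]
width: 0.0005
grip_force: 5.9
```

Request:
{"name": "drive_tool", "arguments": {
  "series": [
    [[0.003, 0, 0], [0, 0, 0], 0.0],
    [[0.005, 0, 0], [0, 0, 0], 0.0],
    [[0.006, 0, 0], [0, 0, 0], 0.0],
    [[0.006, 0, 0], [0, 0, 0], 0.0],
    [[0, 0, 0], [0, 0, 0], 0.0]
  ]
}}

```text
time_s: 5.58
tool_pos: [0.5937, -0.1987, 0.0793]
eef_rot: [[-0.998, -0.058, 0.003], [-0.058, 0.998, -0.001], [-0.003, -0.001, -1.0]]
force: [0.4, -1.6, 7.4]
width: 0.0004
grip_force: 4.1
```

```bash
cat >> h.py <<'E'
def cards(nm='wrist',save=None):
    im,d,P=cloud(nm); 
    if save: cv2.imwrite(f'pics/{save}.png',im)
    for b,y0 in (('L',.0335),('R',-.0335)):
        q=rel(H,P); z=P[...,2]; m=(abs(q[...,1]-y0)<.024)&(q[...,0]>-.09)&(q[...,0]<.16)&(z>.035)&(z<.062)
        qq=q[m]; 
        if len(qq)<50: print(b,len(qq)); continue
        zz=z[m]
        for lo,hi in ((.0535,.061),(.0475,.0535),(.041,.0475)):
            k=(zz>lo)&(zz<hi)
            if k.sum()>30: print(b,f'{lo*1e3:.0f}-{hi*1e3:.0f}',k.sum(),'x',np.percentile(qq[k,0],[1,99]).round(4),'y',np.percentile(qq[k,1],[1,99]).round(4),'z',np.median(zz[k]).round(4))
E
python3 -c "
from h import *; st(); cards(); cards('side')"
```

```text
t 5.58 pos [ 0.5937 -0.1987  0.0793] rel [0.0683 0.0342] yaw 183.33 F [ 0.4 -1.6  7.4] w 0.0004 g 4.1
L 54-61 13443 x [-0.0143  0.0765] y [0.0099 0.0571] z 0.0566
L 48-54 149 x [0.1306 0.1447] y [0.0316 0.0374] z 0.0505
R 54-61 13939 x [0.0061 0.1414] y [-0.0571 -0.0101] z 0.0566
R 48-54 175 x [0.0042 0.0052] y [-0.057  -0.0102] z 0.0502
R 41-48 748 x [-0.0003  0.0042] y [-0.0569 -0.01  ] z 0.0442
L 54-61 428 x [-0.0154  0.123 ] y [0.01   0.0553] z 0.0583
L 48-54 37 x [-0.0157  0.1437] y [0.0103 0.0438] z 0.052
R 54-61 308 x [0.0048 0.1431] y [-0.0566 -0.0147] z 0.0584
```

The card follows the fingers, with 15 mm of overhang so far. Continuing 31 mm.

Request:
{"name": "drive_tool", "arguments": {
  "series": [
    [[0.005, 0, 0], [0, 0, 0], 0.0],
    [[0.006, 0, 0], [0, 0, 0], 0.0],
    [[0.006, 0, 0], [0, 0, 0], 0.0],
    [[0.006, 0, 0], [0, 0, 0], 0.0],
    [[0.005, 0, 0], [0, 0, 0], 0.0],
    [[0.003, 0, 0], [0, 0, 0], 0.0],
    [[0, 0, 0], [0, 0, 0], 0.0],
    [[0, 0, 0], [0, 0, 0], 0.0]
  ]
}}

```text
time_s: 6.68
tool_pos: [0.5631, -0.2005, 0.0793]
eef_rot: [[-0.998, -0.058, 0.003], [-0.058, 0.998, -0.001], [-0.003, -0.001, -1.0]]
force: [1.7, 0.1, 7.9]
width: 0.0003
grip_force: 4.1
```

```bash
python3 -c "
from h import *; st(); cards(save='w2')"
```

```text
t 6.67 pos [ 0.5631 -0.2005  0.0793] rel [0.0377 0.034 ] yaw 183.33 F [1.7 0.1 7.9] w 0.0003 g 4.1
L 54-61 13462 x [-0.045   0.0457] y [0.0099 0.0571] z 0.0565
L 48-54 315 x [0.0998 0.1291] y [0.0314 0.0373] z 0.0508
R 54-61 9449 x [0.0055 0.1225] y [-0.0572 -0.0102] z 0.0566
R 48-54 299 x [0.0039 0.0057] y [-0.0567 -0.0101] z 0.0503
R 41-48 781 x [-0.0003  0.0046] y [-0.0568 -0.01  ] z 0.0443
```

Card 2 overhangs 45 mm. Next I lift, step forward, open, straddle its end and pinch.

Request:
{"name": "drive_tool", "arguments": {
  "series": [
    [[0, 0, -0.03], [0, 0, 0], 0.075],
    [[0.02, 0, 0], [0, 0, 0], 0.075],
    [[0.03, 0, 0], [0, 0, 0], 0.075],
    [[0.0155, 0, 0], [0, 0, 0], 0.075],
    [[0, 0, 0], [0, 0, 0], 0.075],
    [[0, 0, 0.02], [0, 0, 0], 0.075],
    [[0, 0, 0.015], [0, 0, 0], 0.075],
    [[0, 0, 0.003], [0, 0, 0], 0.075]
  ]
}}

```text
time_s: 7.72
tool_pos: [0.4967, -0.2038, 0.0689]
eef_rot: [[-0.998, -0.058, -0.002], [-0.058, 0.998, 0.001], [0.002, 0.001, -1.0]]
force: [0.6, 0.5, -0.1]
width: 0.0744
grip_force: 0.0
```

Request:
{"name": "drive_tool", "arguments": {
  "series": [
    [[0, 0, 0], [0, 0, 0], 0.04],
    [[0, 0, 0], [0, 0, 0], 0.04],
    [[0, 0, 0], [0, 0, 0], 0.04],
    [[0, 0, 0], [0, 0, 0], 0.04]
  ],
  "newtons": 30
}}

```text
time_s: 8.22
tool_pos: [0.497, -0.2041, 0.0703]
eef_rot: [[-0.998, -0.058, 0.001], [-0.058, 0.998, -0.0], [-0.001, -0.0, -1.0]]
force: [0.6, -0.2, 0.4]
width: 0.055
grip_force: 30.0
```

```bash
python3 -c "
from h import *; st(); cards(save='w3'); cards('side')"
```

```text
t 8.22 pos [ 0.497  -0.2041  0.0703] rel [-0.0285  0.0339] yaw 183.33 F [ 0.6 -0.2  0.4] w 0.055 g 30.0
L 54-61 10112 x [-0.0458  0.0493] y [0.01  0.057] z 0.0566
L 48-54 136 x [-0.0462 -0.0454] y [0.0105 0.0566] z 0.0519
R 54-61 446 x [0.0246 0.0507] y [-0.0201 -0.0096] z 0.0566
L 54-61 424 x [-0.0462  0.1208] y [0.0108 0.0557] z 0.0584
L 48-54 95 x [0.0883 0.1428] y [0.0108 0.0408] z 0.0522
R 54-61 377 x [0.0046 0.1423] y [-0.0571 -0.0157] z 0.0584
```

Card 2 is held (width 55 mm, 30 N). I'll work out the tray pose from the fixed-camera clouds already taken.

```bash
cat > tray.py <<'E'
from h import *
def tray(P,lab,yaw=6.7,c=np.array([.615,.300])):
    q=rel((c,yaw),P); z=P[...,2]
    box=(q[...,0]>-.13)&(q[...,0]<.10)&(q[...,1]>-.1)&(q[...,1]<.06)
    f=q[box&(z>.0335)&(z<.040)]; far=f[f[:,0]>.06]; left=f[(f[:,0]<.055)&(f[:,1]>.02)]
    for n,a in (('far',far),('left',left)):
        if len(a)>15: 
            k=0 if n=='far' else 1
            s=np.polyfit(a[:,1-k],a[:,k],1); print(lab,n,len(a),'x',np.percentile(a[:,0],[2,98]).round(4),'y',np.percentile(a[:,1],[2,98]).round(4),'slope deg',np.degrees(s[0]).round(2))
    b=q[box&(z>.0045)&(z<.0085)]
    print(lab,'base',len(b),'x',np.percentile(b[:,0],[.5,99.5]).round(4),'y',np.percentile(b[:,1],[.5,99.5]).round(4),'z',np.median(z[box&(z>.0045)&(z<.0085)]))
if __name__=='__main__':
    for n in ('scene','side'): tray(np.load(n+'0.npy'),n)
E
python3 tray.py
```

```text
scene far 133 x [0.0649 0.0798] y [-0.0791  0.0355] slope deg -0.92
scene left 69 x [-0.022   0.0527] y [0.0282 0.0366] slope deg 0.4
scene base 981 x [-0.109   0.0793] y [-0.0826  0.0348] z 0.005460677436341607
side far 376 x [0.0622 0.0775] y [-0.0811  0.035 ] slope deg -1.22
side left 300 x [-0.0244  0.0536] y [0.0271 0.0362] slope deg -0.01
side base 5838 x [-0.1122  0.0693] y [-0.0837  0.0358] z 0.006339243287749119
```

Request:
{"name": "drive_tool", "arguments": {
  "series": [
    [[0, 0, -0.005], [0, 0, 0], 0.04],
    [[0, 0, -0.01], [0, 0, 0], 0.04],
    [[0, 0, -0.02], [0, 0, 0], 0.04],
    [[0, 0, -0.03], [0, 0, 0], 0.04],
    [[0, 0, -0.03], [0, 0, 0], 0.04],
    [[0, 0, -0.02], [0, 0, 0], 0.04],
    [[0, 0, 0], [0, 0, 0], 0.04],
    [[0, 0, 0], [0, 0, 0], 0.04]
  ]
}}

```text
time_s: 9.32
tool_pos: [0.4964, -0.2039, 0.1842]
eef_rot: [[-0.998, -0.058, -0.001], [-0.058, 0.998, 0.0], [0.001, 0.0, -1.0]]
force: [-0.3, 0.7, -0.1]
width: 0.0553
grip_force: 30.0
```

Run:
```python
from h import *
st()
im,d,P=cloud('wrist'); cv2.imwrite('pics/w4.png',im); z=P[...,2];q=rel(H,P); cards(); 
m=(q[...,0]>-.06)&(q[...,0]<.12)&(abs(q[...,1]-.034)<.04)&(z>.1)&(z<.2)
hsv=cv2.cvtColor(im,cv2.COLOR_BGR2HSV)
m&=(hsv[...,0]>22)&(hsv[...,0]<35)&(hsv[...,1]>150)
a=q[m];print(len(a), np.polyfit(a[:,0],z[m],1), np.degrees(np.polyfit(a[:,0],a[:,1],1)[0]), z[m].mean(), a.mean(0))
```

```text
t 9.32 pos [ 0.4964 -0.2039  0.1842] rel [-0.0291  0.0343] yaw 183.34 F [-0.3  0.7 -0.1] w 0.0553 g 30.0
L 0
R 54-61 2086 x [0.0053 0.1449] y [-0.0568 -0.0122] z 0.0567
R 48-54 72 x [0.0037 0.0058] y [-0.057  -0.0353] z 0.0505
R 41-48 232 x [-0.0005  0.0048] y [-0.0571 -0.0189] z 0.0441
4880 [-0.00625229  0.17012117] -0.5033168192249463 0.17019414494886784 [-0.01167131  0.03359508]
```

View pics/w4.png

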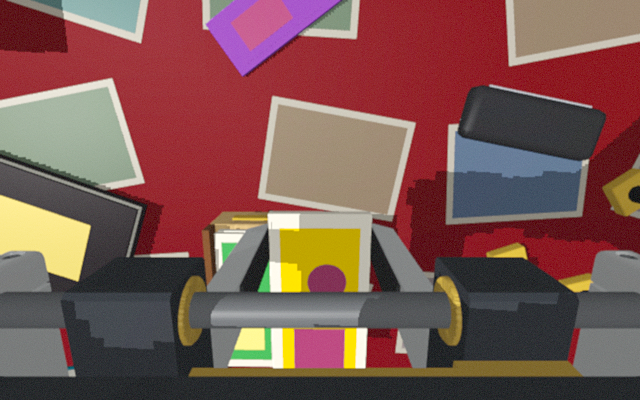

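The wrist view shows yellow card 2 level in the jaws (columns 268–372) and the right bay undisturbed. Carrying it to the tray.

Request:
{"name": "drive_tool", "arguments": {
  "series": [
    [[-0.005, 0.02, 0], [0, 0, 0], 0.04],
    [[-0.009, 0.045, 0], [0, 0, 0], 0.04],
    [[-0.009, 0.05, 0], [0, 0, 0], 0.04],
    [[-0.009, 0.05, 0], [0, 0, 0], 0.04],
    [[-0.009, 0.05, 0], [0, 0, 0], 0.04],
    [[-0.009, 0.05, 0], [0, 0, 0], 0.04],
    [[-0.009, 0.05, 0], [0, 0, 0], 0.04],
    [[-0.009, 0.05, 0], [0, 0, 0], 0.04]
  ]
}}

```text
time_s: 10.42
tool_pos: [0.5427, 0.1671, 0.1846]
eef_rot: [[-0.998, -0.059, -0.001], [-0.059, 0.998, -0.0], [0.001, 0.0, -1.0]]
force: [-0.2, -0.2, -0.2]
width: 0.0555
grip_force: 30.0
```

Request:
{"name": "drive_tool", "arguments": {
  "series": [
    [[-0.009, 0.05, 0], [0, 0, 0], 0.04],
    [[-0.009, 0.05, 0], [0, 0, 0], 0.04],
    [[-0.003, 0.022, 0.0], [0, 0, -0.032], 0.04],
    [[0, 0, 0.0], [0, 0, -0.032], 0.04],
    [[0, 0, 0.04], [0, 0, 0], 0.04],
    [[0, 0, 0.04], [0, 0, 0], 0.04],
    [[0, 0, 0.03], [0, 0, 0], 0.04],
    [[0, 0, 0], [0, 0, 0], 0.04]
  ]
}}

```text
time_s: 11.42
tool_pos: [0.5563, 0.2857, 0.0731]
eef_rot: [[-0.993, -0.121, -0.004], [-0.121, 0.993, -0.002], [0.004, -0.001, -1.0]]
force: [0.3, 0.2, -0.6]
width: 0.0558
grip_force: 30.0
```

Run:
```python
from h import *; import tray
T=(np.array([.615,.300]),6.9); st(T)
for n in ('side','wrist'):
    im,d,P=cloud(n); cv2.imwrite(f'pics/{n}5.png',im); tray.tray(P,n,yaw=6.9)
```

```text
t 11.43 pos [0.5563 0.2857 0.0731] rel [-0.06   -0.0072] yaw 186.97 F [ 0.3  0.2 -0.6] w 0.0558 g 30.0
side far 194 x [0.0613 0.0775] y [-0.0832  0.0351] slope deg -1.88
side left 300 x [-0.0244  0.0528] y [0.0273 0.0363] slope deg -0.23
side base 3375 x [-0.1126  0.069 ] y [-0.0827  0.0361] z 0.006315511071399333
wrist left 559 x [-0.0236  0.0412] y [0.0287 0.0364] slope deg 1.87
wrist base 14316 x [-0.112   0.0658] y [-0.082   0.0364] z 0.005457160793153254
```

View pics/wrist5.png

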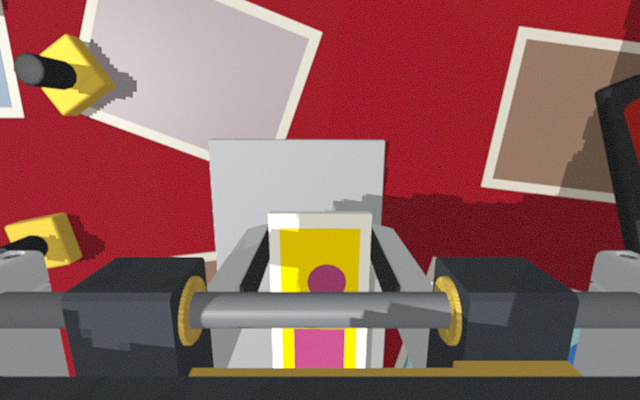

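The wrist view shows the tray's near edge level at row 139, so the yaw of 7° holds, with the card centred over the base at columns 268–372. I lower and release.

Request:
{"name": "drive_tool", "arguments": {
  "series": [
    [[-0.002, 0.003, 0.015], [0, 0, 0], 0.04],
    [[0, 0, 0.015], [0, 0, 0], 0.04],
    [[0, 0, 0.008], [0, 0, 0], 0.04],
    [[0, 0, 0.004], [0, 0, 0], 0.04],
    [[0, 0, 0], [0, 0, 0], 0.04],
    [[0, 0, 0], [0, 0, 0], 0.04]
  ]
}}

```text
time_s: 12.28
tool_pos: [0.5591, 0.2907, 0.0334]
eef_rot: [[-0.993, -0.122, 0.001], [-0.122, 0.993, 0.0], [-0.001, 0.0, -1.0]]
force: [0.1, -0.8, -0.7]
width: 0.0554
grip_force: 30.0
```

Request:
{"name": "drive_tool", "arguments": {
  "series": [
    [[0, 0, 0], [0, 0, 0], 0.066],
    [[0, 0, 0], [0, 0, 0], 0.066],
    [[0, 0, -0.005], [0, 0, 0], 0.066],
    [[0, 0, -0.025], [0, 0, 0], 0.066],
    [[0, 0, -0.04], [0, 0, 0], 0.066],
    [[0.0, -0.02, -0.05], [0, 0, 0], 0.066],
    [[0.009, -0.05, 0], [0, 0, 0], 0.066],
    [[0, 0, 0], [0, 0, 0], 0.066]
  ]
}}

```text
time_s: 13.28
tool_pos: [0.5587, 0.2177, 0.1541]
eef_rot: [[-0.993, -0.119, 0.001], [-0.119, 0.993, 0.0], [-0.001, -0.0, -1.0]]
force: [0.1, 0.1, 0.5]
width: 0.0658
grip_force: 0.0
```

```bash
cat >> h.py <<'E'
T=(np.array([.615,.300]),7.0)
def pile(nm,save=None,wtop=.012):
    im,d,P=cloud(nm)
    if save: cv2.imwrite(f'pics/{save}.png',im)
    q=rel(T,P); z=P[...,2]
    m=(q[...,0]>-.11)&(q[...,0]<.066)&(q[...,1]>-.075)&(q[...,1]<.026)&(z>wtop-.003)&(z<wtop+.003)
    m=cv2.morphologyEx(m.astype(np.uint8),cv2.MORPH_OPEN,np.ones((3,3)))
    a=(q[m>0]*1000).astype(np.float32)
    if len(a)<100: print(nm,'few',len(a)); return
    rr=cv2.minAreaRect(a); print(nm,'pile rect',np.round(rr[0],1),np.round(rr[1],1),round(rr[2],1),'z',np.median(z[m>0]).round(4),'x',np.percentile(a[:,0],[1,99]).round(1),'y',np.percentile(a[:,1],[1,99]).round(1))
E
python3 -c "
from h import *; st(T)
for n in ('wrist','side','scene'): pile(n,'p6'+n)
"
```

```text
t 13.28 pos [0.5587 0.2177 0.1541] rel [-0.0659 -0.0749] yaw 186.84 F [0.1 0.1 0.5] w 0.0658 g 0.0
wrist pile rect [-19.7  -2.7] [ 56.3 108.9] 89.6 z 0.0115 x [-73.8  33.2] y [-30.5  24.8]
side pile rect [-4.5 -4.2] [ 57.7 140.3] 89.1 z 0.0125 x [-73.9  63.4] y [-31.4  24. ]
scene pile rect [-11.1  -3.5] [ 53.2 118.6] 89.5 z 0.0107 x [-67.7  45. ] y [-29.4  21.1]
```

Card 2 lies flat at (-4.5, -3.5) mm in the tray frame. Next is card 1.

Request:
{"name": "drive_tool", "arguments": {
  "series": [
    [[0, -0.0, 0], [0, 0, 0.063], 0.066],
    [[-0.0034, -0.04, 0], [0, 0, 0], 0.0],
    [[-0.0035, -0.048, 0], [0, 0, 0], 0.0],
    [[-0.0035, -0.048, 0], [0, 0, 0], 0.0],
    [[-0.0035, -0.048, 0], [0, 0, 0], 0.0],
    [[-0.0035, -0.048, 0], [0, 0, 0], 0.0],
    [[-0.0035, -0.048, 0], [0, 0, 0], 0.0],
    [[-0.0035, -0.048, 0], [0, 0, 0], 0.0]
  ]
}}

```text
time_s: 14.42
tool_pos: [0.6028, -0.1065, 0.1527]
eef_rot: [[-0.998, -0.06, -0.0], [-0.06, 0.998, 0.0], [0.0, 0.0, -1.0]]
force: [1.2, -0.5, 0.7]
width: 0.0013
grip_force: 0.0
```

Request:
{"name": "drive_tool", "arguments": {
  "series": [
    [[-0.0035, -0.048, 0], [0, 0, 0], 0.0],
    [[-0.0035, -0.042, 0], [0, 0, 0], 0.0],
    [[0, 0, 0.02], [0, 0, 0], 0.0],
    [[0, 0, 0.03], [0, 0, 0], 0.0],
    [[0, 0, 0.018], [0, 0, 0], 0.0],
    [[0, 0, 0], [0, 0, 0], 0.0],
    [[0, 0, 0], [0, 0, 0], 0.0]
  ]
}}

```text
time_s: 15.3
tool_pos: [0.6152, -0.1953, 0.086]
eef_rot: [[-0.998, -0.06, 0.001], [-0.06, 0.998, -0.001], [-0.001, -0.001, -1.0]]
force: [0.7, 0.2, 0.9]
width: 0.0004
grip_force: 0.0
```

```bash
python3 -c "
from h import *; st(); cards('scene'); cards()"
```

```text
t 15.3 pos [ 0.6152 -0.1953  0.086 ] rel [0.09   0.0364] yaw 183.42 F [0.7 0.2 0.9] w 0.0004 g 0.0
L 48-54 557 x [0.0065 0.1464] y [0.0104 0.057 ] z 0.0499
L 41-48 103 x [0.0148 0.1517] y [0.0114 0.0565] z 0.0449
R 54-61 782 x [0.0061 0.1464] y [-0.057  -0.0102] z 0.0561
R 48-54 68 x [0.0206 0.1472] y [-0.0556 -0.01  ] z 0.0521
R 41-48 73 x [0.1418 0.1514] y [-0.0551 -0.0114] z 0.0435
L 48-54 12516 x [0.0054 0.1028] y [0.0099 0.0571] z 0.0506
L 41-48 640 x [-0.      0.0042] y [0.0099 0.0571] z 0.0441
R 54-61 16257 x [0.0064 0.1248] y [-0.057  -0.0101] z 0.0566
R 48-54 71 x [0.0042 0.005 ] y [-0.0571 -0.01  ] z 0.0501
R 41-48 627 x [-0.0003  0.0038] y [-0.0573 -0.01  ] z 0.0441
```

Request:
{"name": "drive_tool", "arguments": {
  "series": [
    [[0, -0.003, 0.008], [0, 0, 0], 0.0],
    [[0, 0, 0.004], [0, 0, 0], 0.0],
    [[0, 0, 0.0], [0, 0, 0], 0.0],
    [[0, 0, 0.0], [0, 0, 0], 0.0]
  ]
}}

```text
time_s: 15.9
tool_pos: [0.6147, -0.1987, 0.0733]
eef_rot: [[-0.998, -0.059, 0.0], [-0.059, 0.998, -0.0], [-0.0, -0.0, -1.0]]
force: [-2.6, -1.0, 4.9]
width: 0.0005
grip_force: 2.7
```

Request:
{"name": "drive_tool", "arguments": {
  "series": [
    [[0, 0, 0.0008], [0, 0, 0], 0.0],
    [[0, 0, 0], [0, 0, 0], 0.0]
  ]
}}

```text
time_s: 16.15
tool_pos: [0.6147, -0.1988, 0.0733]
eef_rot: [[-0.998, -0.059, 0.0], [-0.059, 0.998, -0.0], [-0.0, -0.001, -1.0]]
force: [-5.8, 0.5, 12.2]
width: 0.0001
grip_force: 6.1
```

Request:
{"name": "drive_tool", "arguments": {
  "series": [
    [[0, 0, 0.0006], [0, 0, 0], 0.0],
    [[0, 0, 0], [0, 0, 0], 0.0]
  ]
}}

```text
time_s: 16.4
tool_pos: [0.6148, -0.1987, 0.0732]
eef_rot: [[-0.998, -0.059, 0.001], [-0.059, 0.998, -0.001], [-0.0, -0.001, -1.0]]
force: [-8.8, 1.4, 16.5]
width: 0.0008
grip_force: 8.6
```

Firm contact at 16 N. Dragging 50 mm forward.

Request:
{"name": "drive_tool", "arguments": {
  "series": [
    [[0.004, 0, 0], [0, 0, 0], 0.0],
    [[0.006, 0, 0], [0, 0, 0], 0.0],
    [[0.006, 0, 0], [0, 0, 0], 0.0],
    [[0.006, 0, 0], [0, 0, 0], 0.0],
    [[0.006, 0, 0], [0, 0, 0], 0.0],
    [[0, 0, 0], [0, 0, 0], 0.0]
  ]
}}

```text
time_s: 17.15
tool_pos: [0.5879, -0.2006, 0.0733]
eef_rot: [[-0.998, -0.059, 0.004], [-0.059, 0.998, -0.001], [-0.004, -0.002, -1.0]]
force: [1.8, -0.1, 10.9]
width: 0.0
grip_force: 5.6
```

Request:
{"name": "drive_tool", "arguments": {
  "series": [
    [[0.005, 0, 0], [0, 0, 0], 0.0],
    [[0.006, 0, 0], [0, 0, 0], 0.0],
    [[0.006, 0, 0], [0, 0, 0], 0.0],
    [[0.005, 0, 0], [0, 0, 0], 0.0],
    [[0.001, 0, 0], [0, 0, 0], 0.0],
    [[0, 0, 0], [0, 0, 0], 0.0],
    [[0, 0, 0], [0, 0, 0], 0.0]
  ]
}}

```text
time_s: 18.02
tool_pos: [0.5653, -0.2019, 0.0732]
eef_rot: [[-0.998, -0.059, 0.005], [-0.059, 0.998, -0.002], [-0.004, -0.002, -1.0]]
force: [4.3, -0.7, 10.8]
width: 0.0005
grip_force: 5.3
```

```bash
python3 -c "
from h import *; st(); cards()"
```

```text
t 18.02 pos [ 0.5653 -0.2019  0.0732] rel [0.0399 0.0324] yaw 183.39 F [ 4.3 -0.7 10.8] w 0.0005 g 5.3
L 54-61 156 x [0.0304 0.0327] y [0.0217 0.0437] z 0.0582
L 48-54 13617 x [-0.0437  0.048 ] y [0.0099 0.0571] z 0.0505
L 41-48 316 x [0.1023 0.1315] y [0.0299 0.0358] z 0.0444
R 54-61 10038 x [0.0054 0.1199] y [-0.0571 -0.0102] z 0.0566
R 48-54 319 x [0.004  0.0057] y [-0.0572 -0.0104] z 0.0503
R 41-48 850 x [-0.0004  0.0046] y [-0.057  -0.0097] z 0.0441
```

Request:
{"name": "drive_tool", "arguments": {
  "series": [
    [[0, 0, -0.03], [0, 0, 0], 0.075],
    [[0.02, 0.001, 0], [0, 0, 0], 0.075],
    [[0.03, 0, 0], [0, 0, 0], 0.075],
    [[0.018, 0, 0], [0, 0, 0], 0.075],
    [[0, 0, 0], [0, 0, 0], 0.075],
    [[0, 0, 0.02], [0, 0, 0], 0.075],
    [[0, 0, 0.015], [0, 0, 0], 0.075],
    [[0, 0, 0.003], [0, 0, 0], 0.075]
  ]
}}

```text
time_s: 19.08
tool_pos: [0.4958, -0.2042, 0.0624]
eef_rot: [[-0.998, -0.059, -0.002], [-0.059, 0.998, 0.001], [0.002, 0.001, -1.0]]
force: [-0.7, -0.3, -0.5]
width: 0.0742
grip_force: 0.0
```

Request:
{"name": "drive_tool", "arguments": {
  "series": [
    [[0, 0, 0], [0, 0, 0], 0.04],
    [[0, 0, 0], [0, 0, 0], 0.04],
    [[0, 0, 0], [0, 0, 0], 0.04],
    [[0, 0, 0], [0, 0, 0], 0.04]
  ],
  "newtons": 30
}}

```text
time_s: 19.58
tool_pos: [0.4962, -0.2046, 0.064]
eef_rot: [[-0.998, -0.059, 0.001], [-0.059, 0.998, -0.0], [-0.001, -0.0, -1.0]]
force: [1.7, 0.4, 1.3]
width: 0.0556
grip_force: 30.0
```

```bash
python3 -c "
from h import *; st(); cards()"
```

```text
t 19.57 pos [ 0.4962 -0.2046  0.064 ] rel [-0.0294  0.0335] yaw 183.39 F [1.7 0.4 1.3] w 0.0556 g 30.0
L 48-54 9741 x [-0.0443  0.0482] y [0.0099 0.057 ] z 0.0506
L 41-48 116 x [-0.0448 -0.0439] y [0.0103 0.0569] z 0.0461
R 54-61 360 x [0.0203 0.0444] y [-0.0186 -0.0096] z 0.0566
```

Request:
{"name": "drive_tool", "arguments": {
  "series": [
    [[0, 0, -0.005], [0, 0, 0], 0.04],
    [[0, 0, -0.01], [0, 0, 0], 0.04],
    [[0, 0, -0.025], [0, 0, 0], 0.04],
    [[0, 0, -0.035], [0, 0, 0], 0.04],
    [[0, 0, -0.03], [0, 0, 0], 0.04],
    [[0, 0, -0.015], [0, 0, 0], 0.04],
    [[0, 0, 0], [0, 0, 0], 0.04]
  ]
}}

```text
time_s: 20.5
tool_pos: [0.496, -0.2046, 0.1842]
eef_rot: [[-0.998, -0.059, 0.001], [-0.059, 0.998, -0.001], [-0.001, -0.001, -1.0]]
force: [0.6, -0.5, -0.8]
width: 0.0551
grip_force: 30.0
```

Request:
{"name": "drive_tool", "arguments": {
  "series": [
    [[-0.005, 0.02, 0], [0, 0, 0], 0.04],
    [[-0.009, 0.045, 0], [0, 0, 0], 0.04],
    [[-0.009, 0.05, 0], [0, 0, 0], 0.04],
    [[-0.009, 0.05, 0], [0, 0, 0], 0.04],
    [[-0.009, 0.05, 0], [0, 0, 0], 0.04],
    [[-0.009, 0.05, 0], [0, 0, 0], 0.04],
    [[-0.009, 0.05, 0], [0, 0, 0], 0.04],
    [[-0.009, 0.05, 0], [0, 0, 0], 0.04]
  ]
}}

```text
time_s: 21.5
tool_pos: [0.5412, 0.1666, 0.1823]
eef_rot: [[-0.998, -0.06, -0.002], [-0.06, 0.998, -0.0], [0.002, -0.0, -1.0]]
force: [1.1, -0.9, -0.8]
width: 0.0554
grip_force: 30.0
```

Request:
{"name": "drive_tool", "arguments": {
  "series": [
    [[-0.009, 0.05, 0], [0, 0, 0], 0.04],
    [[-0.009, 0.05, 0], [0, 0, 0], 0.04],
    [[-0.003, 0.024, 0.0], [0, 0, -0.032], 0.04],
    [[0, 0, 0.0], [0, 0, -0.031], 0.04],
    [[0, 0, 0.04], [0, 0, 0], 0.04],
    [[0, 0, 0.04], [0, 0, 0], 0.04],
    [[0, 0, 0.03], [0, 0, 0], 0.04],
    [[0, 0, 0], [0, 0, 0], 0.04]
  ]
}}

```text
time_s: 22.5
tool_pos: [0.5543, 0.2878, 0.0711]
eef_rot: [[-0.993, -0.122, -0.005], [-0.122, 0.993, -0.002], [0.005, -0.002, -1.0]]
force: [0.5, 0.0, -0.1]
width: 0.0554
grip_force: 30.0
```

```bash
cat >> h.py <<'E'
def held(lo,hi):
    s=r.state(); p=s['tool_pos']; im,d,P=cloud('wrist'); R=s['eef_rot']; q=(P-p)@R; z=P[...,2]
    m=(q[...,0]<.06)&(q[...,0]>-.02)&(abs(q[...,1])<.024)&(q[...,2]>.003)&(q[...,2]<.022); a=q[m]
    if len(a)<100: print('held: few',len(a)); return
    print('held: n',len(a),'front x',np.percentile(a[:,0],99).round(4),'depth',np.median(a[:,2]).round(4),'slope',np.degrees(np.polyfit(a[:,0],a[:,2],1)[0]).round(2))
E
python3 -c "
from h import *; st(T); held(0,0)"
```

```text
t 22.5 pos [0.5543 0.2878 0.0711] rel [-0.0617 -0.0047] yaw 186.98 F [ 0.5  0.  -0.1] w 0.0554 g 30.0
held: n 5458 front x 0.0151 depth 0.0136 slope 1.19
```

Request:
{"name": "drive_tool", "arguments": {
  "series": [
    [[-0.001, 0.0, 0.015], [0, 0, 0], 0.04],
    [[0, 0, 0.012], [0, 0, 0], 0.04],
    [[0, 0, 0.005], [0, 0, 0], 0.04],
    [[0, 0, 0.003], [0, 0, 0], 0.04],
    [[0, 0, 0], [0, 0, 0], 0.04],
    [[0, 0, 0], [0, 0, 0], 0.04]
  ]
}}

```text
time_s: 23.3
tool_pos: [0.5569, 0.2892, 0.0389]
eef_rot: [[-0.993, -0.122, 0.0], [-0.122, 0.993, 0.0], [-0.0, 0.0, -1.0]]
force: [1.2, 0.0, -1.1]
width: 0.0553
grip_force: 30.0
```

Request:
{"name": "drive_tool", "arguments": {
  "series": [
    [[0, 0, 0], [0, 0, 0], 0.066],
    [[0, 0, 0], [0, 0, 0], 0.066],
    [[0, 0, -0.005], [0, 0, 0], 0.066],
    [[0, 0, -0.025], [0, 0, 0], 0.066],
    [[0, 0, -0.04], [0, 0, 0], 0.066],
    [[0.0, -0.02, -0.05], [0, 0, 0], 0.066],
    [[0.009, -0.05, 0], [0, 0, 0], 0.066],
    [[0, 0, 0], [0, 0, 0.063], 0.0]
  ]
}}

```text
time_s: 24.3
tool_pos: [0.5566, 0.2161, 0.1598]
eef_rot: [[-0.998, -0.055, 0.001], [-0.055, 0.998, 0.0], [-0.001, 0.0, -1.0]]
force: [0.2, 1.2, 1.4]
width: 0.0593
grip_force: 0.0
```

```bash
python3 -c "
from h import *; st(H)
for n in ('wrist','side','scene'): pile(n,wtop=.018)
"
```

```text
t 24.3 pos [0.5566 0.2161 0.1598] rel [0.0538 0.4503] yaw 183.18 F [0.2 1.2 1.4] w 0.0593 g 0.0
wrist pile rect [-19.   -4.1] [ 56.4 110.5] 89.2 z 0.0175 x [-73.6  33. ] y [-31.9  23.5]
side pile rect [-4.5 -6.2] [ 56.8 140.4] 88.0 z 0.0185 x [-73.5  63.4] y [-32.8  22.8]
scene pile rect [-11.6  -4.6] [ 55.5 124.6] 89.5 z 0.0168 x [-69.5  48.9] y [-31.8  20.2]
```

Card 1 lies on card 2 at about (-4, -5) mm. Next is green card 4.

Request:
{"name": "drive_tool", "arguments": {
  "series": [
    [[-0.0034, -0.04, 0], [0, 0, 0], 0.0],
    [[-0.0034, -0.0485, 0], [0, 0, 0], 0.0],
    [[-0.0034, -0.0485, 0], [0, 0, 0], 0.0],
    [[-0.0034, -0.0485, 0], [0, 0, 0], 0.0],
    [[-0.0034, -0.0485, 0], [0, 0, 0], 0.0],
    [[-0.0034, -0.0485, 0], [0, 0, 0], 0.0],
    [[-0.0034, -0.0485, 0], [0, 0, 0], 0.0],
    [[-0.0034, -0.0485, 0], [0, 0, 0], 0.0]
  ]
}}

```text
time_s: 25.45
tool_pos: [0.6063, -0.1598, 0.1586]
eef_rot: [[-0.998, -0.062, 0.0], [-0.062, 0.998, 0.0], [-0.0, 0.0, -1.0]]
force: [0.5, 0.6, 0.5]
width: 0.0006
grip_force: 0.0
```

Request:
{"name": "drive_tool", "arguments": {
  "series": [
    [[-0.0034, -0.0485, 0], [0, 0, 0], 0.0],
    [[-0.0034, -0.055, 0], [0, 0, 0], 0.0],
    [[0, 0, 0.02], [0, 0, 0], 0.0],
    [[0, 0, 0.03], [0, 0, 0], 0.0],
    [[0, 0, 0.018], [0, 0, 0], 0.0],
    [[0, 0, 0], [0, 0, 0], 0.0],
    [[0, 0, 0], [0, 0, 0], 0.0]
  ]
}}

```text
time_s: 26.32
tool_pos: [0.6195, -0.2614, 0.0917]
eef_rot: [[-0.998, -0.06, 0.001], [-0.06, 0.998, -0.001], [-0.001, -0.001, -1.0]]
force: [0.2, -0.2, -0.2]
width: 0.0006
grip_force: 0.0
```

```bash
python3 -c "
from h import *; st(); cards()"
```

```text
t 26.32 pos [ 0.6195 -0.2614  0.0917] rel [ 0.0907 -0.0299] yaw 183.44 F [ 0.2 -0.2 -0.2] w 0.0006 g 0.0
L 41-48 14762 x [0.001  0.1306] y [0.01   0.0571] z 0.0443
R 54-61 12542 x [0.0061 0.1034] y [-0.057  -0.0099] z 0.0566
R 48-54 55 x [0.0042 0.0049] y [-0.0568 -0.0148] z 0.05
R 41-48 565 x [0.    0.004] y [-0.057  -0.0101] z 0.0441
```

Request:
{"name": "drive_tool", "arguments": {
  "series": [
    [[0.002, -0.004, 0.008], [0, 0, 0.004], 0.0],
    [[0, 0, 0.004], [0, 0, 0], 0.0],
    [[0, 0, 0.0], [0, 0, 0], 0.0],
    [[0, 0, 0.0], [0, 0, 0], 0.0]
  ]
}}

```text
time_s: 26.88
tool_pos: [0.617, -0.2662, 0.0793]
eef_rot: [[-0.998, -0.055, 0.0], [-0.055, 0.998, -0.001], [-0.0, -0.001, -1.0]]
force: [-4.2, -0.7, 7.4]
width: 0.0004
grip_force: 3.9
```

Request:
{"name": "drive_tool", "arguments": {
  "series": [
    [[0, 0, 0.0008], [0, 0, 0], 0.0],
    [[0, 0, 0], [0, 0, 0], 0.0]
  ]
}}

```text
time_s: 27.12
tool_pos: [0.617, -0.2663, 0.0792]
eef_rot: [[-0.998, -0.055, 0.0], [-0.055, 0.998, -0.001], [-0.0, -0.001, -1.0]]
force: [-7.5, 1.5, 13.9]
width: 0.0007
grip_force: 6.9
```

Request:
{"name": "drive_tool", "arguments": {
  "series": [
    [[0, 0, 0.0006], [0, 0, 0], 0.0],
    [[0, 0, 0], [0, 0, 0], 0.0]
  ]
}}

```text
time_s: 27.38
tool_pos: [0.6171, -0.2663, 0.0792]
eef_rot: [[-0.998, -0.055, 0.001], [-0.055, 0.998, -0.001], [-0.001, -0.001, -1.0]]
force: [-9.9, 2.1, 17.8]
width: 0.0004
grip_force: 9.2
```

Request:
{"name": "drive_tool", "arguments": {
  "series": [
    [[0.004, 0, 0], [0, 0, 0], 0.0],
    [[0.006, 0, 0], [0, 0, 0], 0.0],
    [[0.006, 0, 0], [0, 0, 0], 0.0],
    [[0.006, 0, 0], [0, 0, 0], 0.0],
    [[0.006, 0, 0], [0, 0, 0], 0.0],
    [[0, 0, 0], [0, 0, 0], 0.0]
  ]
}}

```text
time_s: 28.12
tool_pos: [0.5904, -0.2679, 0.0793]
eef_rot: [[-0.998, -0.055, 0.005], [-0.055, 0.998, -0.002], [-0.005, -0.002, -1.0]]
force: [2.5, 1.0, 12.6]
width: 0.0003
grip_force: 6.0
```

Request:
{"name": "drive_tool", "arguments": {
  "series": [
    [[0.005, 0, 0], [0, 0, 0], 0.0],
    [[0.006, 0, 0], [0, 0, 0], 0.0],
    [[0.006, 0, 0], [0, 0, 0], 0.0],
    [[0.005, 0, 0], [0, 0, 0], 0.0],
    [[0.001, 0, 0], [0, 0, 0], 0.0],
    [[0, 0, 0], [0, 0, 0], 0.0],
    [[0, 0, 0], [0, 0, 0], 0.0]
  ]
}}

```text
time_s: 29.0
tool_pos: [0.5679, -0.2692, 0.0792]
eef_rot: [[-0.998, -0.055, 0.005], [-0.055, 0.998, -0.002], [-0.005, -0.002, -1.0]]
force: [4.4, -0.1, 11.0]
width: 0.0005
grip_force: 5.8
```

```bash
python3 -c "
from h import *; st(); cards()"
```

```text
t 29.0 pos [ 0.5679 -0.2692  0.0792] rel [ 0.0388 -0.0348] yaw 183.16 F [ 4.4 -0.1 11. ] w 0.0005 g 5.8
L 41-48 9773 x [1.000e-04 1.385e-01] y [0.0101 0.0571] z 0.0443
R 54-61 13258 x [-0.0428  0.0469] y [-0.057 -0.01 ] z 0.0566
R 48-54 317 x [0.1011 0.1301] y [-0.0377 -0.0319] z 0.0508
```

Request:
{"name": "drive_tool", "arguments": {
  "series": [
    [[0, 0, -0.03], [0, 0, 0], 0.075],
    [[0.02, 0.001, 0], [0, 0, 0], 0.075],
    [[0.03, 0, 0], [0, 0, 0], 0.075],
    [[0.016, 0, 0], [0, 0, 0], 0.075],
    [[0, 0, 0], [0, 0, 0], 0.075],
    [[0, 0, 0.02], [0, 0, 0], 0.075],
    [[0, 0, 0.015], [0, 0, 0], 0.075],
    [[0, 0, 0.003], [0, 0, 0], 0.075]
  ]
}}

```text
time_s: 30.05
tool_pos: [0.5002, -0.2709, 0.068]
eef_rot: [[-0.998, -0.055, -0.002], [-0.055, 0.998, 0.001], [0.001, 0.001, -1.0]]
force: [-0.3, 0.4, -0.3]
width: 0.0744
grip_force: 0.0
```

Request:
{"name": "drive_tool", "arguments": {
  "series": [
    [[0, 0, 0], [0, 0, 0], 0.04],
    [[0, 0, 0], [0, 0, 0], 0.04],
    [[0, 0, 0], [0, 0, 0], 0.04],
    [[0, 0, 0], [0, 0, 0], 0.04]
  ],
  "newtons": 30
}}

```text
time_s: 30.55
tool_pos: [0.5005, -0.2713, 0.0696]
eef_rot: [[-0.998, -0.055, 0.001], [-0.055, 0.998, -0.0], [-0.001, -0.001, -1.0]]
force: [0.7, 0.7, -0.1]
width: 0.0554
grip_force: 30.0
```

```bash
python3 -c "
from h import *; st(); cards()"
```

```text
t 30.55 pos [ 0.5005 -0.2713  0.0696] rel [-0.0286 -0.0333] yaw 183.17 F [ 0.7  0.7 -0.1] w 0.0554 g 30.0
L 41-48 717 x [-0.0001  0.06  ] y [0.0096 0.0346] z 0.0444
R 54-61 9723 x [-0.0435  0.0485] y [-0.057 -0.01 ] z 0.0566
R 48-54 132 x [-0.0441 -0.043 ] y [-0.0571 -0.0107] z 0.0521
```

Request:
{"name": "drive_tool", "arguments": {
  "series": [
    [[0, 0, -0.005], [0, 0, 0], 0.04],
    [[0, 0, -0.01], [0, 0, 0], 0.04],
    [[0, 0, -0.025], [0, 0, 0], 0.04],
    [[0, 0, -0.035], [0, 0, 0], 0.04],
    [[0, 0, -0.03], [0, 0, 0], 0.04],
    [[0, 0, -0.01], [0, 0, 0], 0.04],
    [[-0.005, 0.02, 0], [0, 0, 0], 0.04],
    [[-0.0075, 0.045, 0], [0, 0, 0], 0.04]
  ]
}}

```text
time_s: 31.6
tool_pos: [0.5087, -0.2046, 0.1827]
eef_rot: [[-0.999, -0.053, -0.002], [-0.053, 0.999, 0.001], [0.002, 0.001, -1.0]]
force: [0.0, 0.4, -0.6]
width: 0.0555
grip_force: 30.0
```

Request:
{"name": "drive_tool", "arguments": {
  "series": [
    [[-0.0075, 0.05, 0], [0, 0, 0], 0.04],
    [[-0.0075, 0.05, 0], [0, 0, 0], 0.04],
    [[-0.0075, 0.05, 0], [0, 0, 0], 0.04],
    [[-0.0075, 0.05, 0], [0, 0, 0], 0.04],
    [[-0.0075, 0.05, 0], [0, 0, 0], 0.04],
    [[-0.0075, 0.05, 0], [0, 0, 0], 0.04],
    [[-0.0075, 0.05, 0], [0, 0, 0], 0.04],
    [[-0.0075, 0.05, 0], [0, 0, 0], 0.04]
  ]
}}

```text
time_s: 32.6
tool_pos: [0.5458, 0.1996, 0.1827]
eef_rot: [[-0.998, -0.056, -0.002], [-0.056, 0.998, -0.001], [0.002, -0.0, -1.0]]
force: [-0.1, 0.4, 0.2]
width: 0.055
grip_force: 30.0
```

Request:
{"name": "drive_tool", "arguments": {
  "series": [
    [[-0.0075, 0.05, 0], [0, 0, 0], 0.04],
    [[-0.0065, 0.041, 0], [0, 0, 0], 0.04],
    [[0, 0, 0.0], [0, 0, -0.034], 0.04],
    [[0, 0, 0.0], [0, 0, -0.033], 0.04],
    [[0, 0, 0.04], [0, 0, 0], 0.04],
    [[0, 0, 0.04], [0, 0, 0], 0.04],
    [[0, 0, 0.03], [0, 0, 0], 0.04],
    [[0, 0, 0], [0, 0, 0], 0.04]
  ]
}}

```text
time_s: 33.6
tool_pos: [0.5548, 0.2874, 0.072]
eef_rot: [[-0.993, -0.121, -0.004], [-0.121, 0.993, -0.002], [0.004, -0.001, -1.0]]
force: [0.5, 0.0, 0.2]
width: 0.0552
grip_force: 30.0
```

```bash
python3 -c "
from h import *; st(T); held(0,0)"
```

```text
t 33.6 pos [0.5548 0.2874 0.072 ] rel [-0.0613 -0.0052] yaw 186.97 F [0.5 0.  0.2] w 0.0552 g 30.0
held: n 5478 front x 0.0152 depth 0.0133 slope 1.18
```

Request:
{"name": "drive_tool", "arguments": {
  "series": [
    [[-0.001, 0.001, 0.012], [0, 0, 0], 0.04],
    [[0, 0, 0.012], [0, 0, 0], 0.04],
    [[0, 0, 0.005], [0, 0, 0], 0.04],
    [[0, 0, 0.002], [0, 0, 0], 0.04],
    [[0, 0, 0], [0, 0, 0], 0.04],
    [[0, 0, 0], [0, 0, 0], 0.04]
  ]
}}

```text
time_s: 34.4
tool_pos: [0.5569, 0.2899, 0.0435]
eef_rot: [[-0.993, -0.122, 0.0], [-0.122, 0.993, 0.0], [-0.0, 0.0, -1.0]]
force: [-0.8, 0.4, -0.6]
width: 0.0555
grip_force: 30.0
```

Request:
{"name": "drive_tool", "arguments": {
  "series": [
    [[0, 0, 0], [0, 0, 0], 0.066],
    [[0, 0, 0], [0, 0, 0], 0.066],
    [[0, 0, -0.005], [0, 0, 0], 0.066],
    [[0, 0, -0.025], [0, 0, 0], 0.066],
    [[0, 0, -0.04], [0, 0, 0], 0.066],
    [[0.0, -0.02, -0.05], [0, 0, 0], 0.066],
    [[0.009, -0.05, 0], [0, 0, 0], 0.066],
    [[0, 0, 0], [0, 0, 0.065], 0.0]
  ]
}}

```text
time_s: 35.4
tool_pos: [0.5567, 0.2168, 0.1644]
eef_rot: [[-0.999, -0.053, 0.001], [-0.053, 0.999, 0.0], [-0.001, 0.0, -1.0]]
force: [-0.7, 1.2, -0.7]
width: 0.0591
grip_force: 0.0
```

```bash
python3 -c "
from h import *; st(H)
for n in ('wrist','side','scene'): pile(n,wtop=.024)
"
```

```text
t 35.4 pos [0.5567 0.2168 0.1644] rel [0.0538 0.451 ] yaw 183.06 F [-0.7  1.2 -0.7] w 0.0591 g 0.0
wrist pile rect [-19.2  -3.4] [ 56.4 109.5] 89.0 z 0.0235 x [-73.5  32.4] y [-31.3  24.4]
side pile rect [-4.4 -6.4] [ 58.1 141.4] 86.9 z 0.0245 x [-73.4  63.9] y [-32.7  23.7]
scene pile rect [-7.8 -4.8] [130.4  55.4] 0.6 z 0.0228 x [-69.3  56. ] y [-30.2  21.6]
```

Request:
{"name": "drive_tool", "arguments": {
  "series": [
    [[-0.0032, -0.04, 0], [0, 0, 0], 0.0],
    [[-0.0032, -0.0485, 0], [0, 0, 0], 0.0],
    [[-0.0032, -0.0485, 0], [0, 0, 0], 0.0],
    [[-0.0032, -0.0485, 0], [0, 0, 0], 0.0],
    [[-0.0032, -0.0485, 0], [0, 0, 0], 0.0],
    [[-0.0032, -0.0485, 0], [0, 0, 0], 0.0],
    [[-0.0032, -0.0485, 0], [0, 0, 0], 0.0],
    [[-0.0032, -0.0485, 0], [0, 0, 0], 0.0]
  ]
}}

```text
time_s: 36.55
tool_pos: [0.604, -0.1592, 0.1631]
eef_rot: [[-0.998, -0.06, 0.0], [-0.06, 0.998, 0.0], [-0.0, 0.0, -1.0]]
force: [-0.3, -0.0, 0.6]
width: 0.0007
grip_force: 0.0
```

Request:
{"name": "drive_tool", "arguments": {
  "series": [
    [[-0.0032, -0.0485, 0], [0, 0, 0], 0.0],
    [[-0.0032, -0.058, 0], [0, 0, 0], 0.0],
    [[0, 0, 0.02], [0, 0, 0], 0.0],
    [[0, 0, 0.035], [0, 0, 0], 0.0],
    [[0, 0, 0.02], [0, 0, 0], 0.0],
    [[0, 0, 0], [0, 0, 0], 0.0],
    [[0, 0, 0], [0, 0, 0], 0.0]
  ]
}}

```text
time_s: 37.42
tool_pos: [0.6168, -0.2639, 0.0895]
eef_rot: [[-0.998, -0.058, 0.002], [-0.058, 0.998, -0.001], [-0.001, -0.001, -1.0]]
force: [-0.0, -0.1, 1.0]
width: 0.0005
grip_force: 0.0
```

```bash
python3 -c "
from h import *; st(); cards()"
```

```text
t 37.42 pos [ 0.6168 -0.2639  0.0895] rel [ 0.0879 -0.0322] yaw 183.32 F [-0.  -0.1  1. ] w 0.0005 g 0.0
L 41-48 14699 x [0.0009 0.1283] y [0.01  0.057] z 0.0443
R 48-54 11940 x [0.0053 0.1021] y [-0.057 -0.01 ] z 0.0505
R 41-48 585 x [-0.0003  0.0039] y [-0.0569 -0.0101] z 0.0442
```

Request:
{"name": "drive_tool", "arguments": {
  "series": [
    [[0, -0.0015, 0.01], [0, 0, 0], 0.0],
    [[0, 0, 0.0055], [0, 0, 0], 0.0],
    [[0, 0, 0.0], [0, 0, 0], 0.0],
    [[0, 0, 0.0], [0, 0, 0], 0.0]
  ]
}}

```text
time_s: 37.98
tool_pos: [0.6162, -0.2658, 0.0733]
eef_rot: [[-0.998, -0.057, 0.0], [-0.057, 0.998, -0.0], [-0.0, -0.0, -1.0]]
force: [-3.2, 0.9, 8.1]
width: 0.0003
grip_force: 3.9
```

Request:
{"name": "drive_tool", "arguments": {
  "series": [
    [[0, 0, 0.0008], [0, 0, 0], 0.0],
    [[0, 0, 0], [0, 0, 0], 0.0]
  ]
}}

```text
time_s: 38.22
tool_pos: [0.6163, -0.2658, 0.0732]
eef_rot: [[-0.998, -0.057, 0.0], [-0.057, 0.998, -0.0], [-0.0, -0.0, -1.0]]
force: [-6.5, 3.0, 13.4]
width: 0.0001
grip_force: 7.1
```

Request:
{"name": "drive_tool", "arguments": {
  "series": [
    [[0, 0, 0.0006], [0, 0, 0], 0.0],
    [[0, 0, 0], [0, 0, 0], 0.0]
  ]
}}

```text
time_s: 38.48
tool_pos: [0.6163, -0.2658, 0.0732]
eef_rot: [[-0.998, -0.057, 0.001], [-0.057, 0.998, -0.0], [-0.001, -0.001, -1.0]]
force: [-9.0, 3.9, 17.1]
width: 0.0001
grip_force: 9.4
```

Request:
{"name": "drive_tool", "arguments": {
  "series": [
    [[0.004, 0, 0], [0, 0, 0], 0.0],
    [[0.006, 0, 0], [0, 0, 0], 0.0],
    [[0.006, 0, 0], [0, 0, 0], 0.0],
    [[0.006, 0, 0], [0, 0, 0], 0.0],
    [[0.006, 0, 0], [0, 0, 0], 0.0],
    [[0, 0, 0], [0, 0, 0], 0.0]
  ]
}}

```text
time_s: 39.22
tool_pos: [0.5896, -0.2678, 0.0733]
eef_rot: [[-0.998, -0.057, 0.005], [-0.057, 0.998, -0.002], [-0.004, -0.002, -1.0]]
force: [2.3, 0.1, 12.0]
width: 0.0006
grip_force: 6.1
```

Request:
{"name": "drive_tool", "arguments": {
  "series": [
    [[0.005, 0, 0], [0, 0, 0], 0.0],
    [[0.006, 0, 0], [0, 0, 0], 0.0],
    [[0.006, 0, 0], [0, 0, 0], 0.0],
    [[0.005, 0, 0], [0, 0, 0], 0.0],
    [[0.001, 0, 0], [0, 0, 0], 0.0],
    [[0, 0, 0], [0, 0, 0], 0.0],
    [[0, 0, 0], [0, 0, 0], 0.0]
  ]
}}

```text
time_s: 40.1
tool_pos: [0.567, -0.2691, 0.0732]
eef_rot: [[-0.998, -0.057, 0.005], [-0.057, 0.998, -0.002], [-0.005, -0.002, -1.0]]
force: [5.5, 0.7, 12.4]
width: 0.0008
grip_force: 5.8
```

```bash
python3 -c "
from h import *; st(); cards()"
```

```text
t 40.1 pos [ 0.567  -0.2691  0.0732] rel [ 0.0379 -0.0347] yaw 183.28 F [ 5.5  0.7 12.4] w 0.0008 g 5.8
L 41-48 10049 x [1.000e-04 1.331e-01] y [0.0102 0.0572] z 0.0443
R 54-61 145 x [0.0284 0.0306] y [-0.0457 -0.0237] z 0.0579
R 48-54 13289 x [-0.0438  0.046 ] y [-0.0571 -0.01  ] z 0.0506
R 41-48 315 x [0.1007 0.1292] y [-0.0374 -0.0315] z 0.0444
```

Request:
{"name": "drive_tool", "arguments": {
  "series": [
    [[0, 0, -0.03], [0, 0, 0], 0.075],
    [[0.02, 0.001, 0], [0, 0, 0], 0.075],
    [[0.03, 0, 0], [0, 0, 0], 0.075],
    [[0.016, 0, 0], [0, 0, 0], 0.075],
    [[0, 0, 0], [0, 0, 0], 0.075],
    [[0, 0, 0.02], [0, 0, 0], 0.075],
    [[0, 0, 0.015], [0, 0, 0], 0.075],
    [[0, 0, 0.003], [0, 0, 0], 0.075]
  ]
}}

```text
time_s: 41.15
tool_pos: [0.4993, -0.271, 0.0621]
eef_rot: [[-0.998, -0.057, -0.002], [-0.057, 0.998, 0.001], [0.002, 0.001, -1.0]]
force: [-0.1, 0.0, 0.6]
width: 0.0743
grip_force: 0.0
```

Request:
{"name": "drive_tool", "arguments": {
  "series": [
    [[0, 0, 0], [0, 0, 0], 0.04],
    [[0, 0, 0], [0, 0, 0], 0.04],
    [[0, 0, 0], [0, 0, 0], 0.04],
    [[0, 0, 0], [0, 0, 0], 0.04]
  ],
  "newtons": 30
}}

```text
time_s: 41.65
tool_pos: [0.4996, -0.2715, 0.0637]
eef_rot: [[-0.998, -0.057, 0.001], [-0.057, 0.998, -0.0], [-0.001, -0.0, -1.0]]
force: [1.2, 0.3, 0.7]
width: 0.0558
grip_force: 30.0
```

```bash
python3 -c "
from h import *; st(); cards()"
```

```text
t 41.65 pos [ 0.4996 -0.2715  0.0637] rel [-0.0295 -0.0334] yaw 183.28 F [1.2 0.3 0.7] w 0.0558 g 30.0
L 41-48 614 x [0.0266 0.0539] y [0.0097 0.023 ] z 0.0444
R 48-54 9757 x [-0.0445  0.0477] y [-0.057 -0.01 ] z 0.0506
R 41-48 125 x [-0.045  -0.0441] y [-0.0565 -0.0099] z 0.0462
```

Request:
{"name": "drive_tool", "arguments": {
  "series": [
    [[0, 0, -0.005], [0, 0, 0], 0.04],
    [[0, 0, -0.01], [0, 0, 0], 0.04],
    [[0, 0, -0.025], [0, 0, 0], 0.04],
    [[0, 0, -0.035], [0, 0, 0], 0.04],
    [[0, 0, -0.03], [0, 0, 0], 0.04],
    [[0, 0, -0.015], [0, 0, 0], 0.04],
    [[-0.005, 0.02, 0], [0, 0, 0], 0.04],
    [[-0.0075, 0.045, 0], [0, 0, 0], 0.04]
  ]
}}

```text
time_s: 42.7
tool_pos: [0.5077, -0.2047, 0.1819]
eef_rot: [[-0.998, -0.055, -0.002], [-0.055, 0.998, 0.001], [0.002, 0.001, -1.0]]
force: [-0.6, 0.5, -0.1]
width: 0.0555
grip_force: 30.0
```

Request:
{"name": "drive_tool", "arguments": {
  "series": [
    [[-0.0075, 0.05, 0], [0, 0, 0], 0.04],
    [[-0.0075, 0.05, 0], [0, 0, 0], 0.04],
    [[-0.0075, 0.05, 0], [0, 0, 0], 0.04],
    [[-0.0075, 0.05, 0], [0, 0, 0], 0.04],
    [[-0.0075, 0.05, 0], [0, 0, 0], 0.04],
    [[-0.0075, 0.05, 0], [0, 0, 0], 0.04],
    [[-0.0075, 0.05, 0], [0, 0, 0], 0.04],
    [[-0.0075, 0.05, 0], [0, 0, 0], 0.04]
  ]
}}

```text
time_s: 43.7
tool_pos: [0.544, 0.1996, 0.1819]
eef_rot: [[-0.998, -0.058, -0.002], [-0.058, 0.998, -0.0], [0.002, -0.0, -1.0]]
force: [0.2, -0.2, -0.5]
width: 0.0557
grip_force: 30.0
```

Request:
{"name": "drive_tool", "arguments": {
  "series": [
    [[-0.0075, 0.05, 0], [0, 0, 0], 0.04],
    [[-0.0085, 0.041, 0], [0, 0, 0], 0.04],
    [[0, 0, 0.0], [0, 0, -0.033], 0.04],
    [[0, 0, 0.0], [0, 0, -0.032], 0.04],
    [[0, 0, 0.04], [0, 0, 0], 0.04],
    [[0, 0, 0.04], [0, 0, 0], 0.04],
    [[0, 0, 0.03], [0, 0, 0], 0.04],
    [[0, 0, 0], [0, 0, 0], 0.04]
  ]
}}

```text
time_s: 44.7
tool_pos: [0.5548, 0.2875, 0.0712]
eef_rot: [[-0.993, -0.121, -0.004], [-0.121, 0.993, -0.002], [0.004, -0.001, -1.0]]
force: [-0.1, -0.5, -0.3]
width: 0.0559
grip_force: 30.0
```

```bash
python3 -c "
from h import *; st(T); held(0,0)"
```

```text
t 44.7 pos [0.5548 0.2875 0.0712] rel [-0.0613 -0.0051] yaw 186.97 F [-0.1 -0.5 -0.3] w 0.0559 g 30.0
held: n 5506 front x 0.0153 depth 0.0133 slope 1.23
```

Request:
{"name": "drive_tool", "arguments": {
  "series": [
    [[-0.001, 0.001, 0.01], [0, 0, 0], 0.04],
    [[0, 0, 0.01], [0, 0, 0], 0.04],
    [[0, 0, 0.004], [0, 0, 0], 0.04],
    [[0, 0, 0], [0, 0, 0], 0.04],
    [[0, 0, 0], [0, 0, 0], 0.04]
  ]
}}

```text
time_s: 45.38
tool_pos: [0.5569, 0.29, 0.0496]
eef_rot: [[-0.993, -0.122, 0.0], [-0.122, 0.993, 0.0], [-0.0, 0.0, -1.0]]
force: [-0.5, 0.7, -0.1]
width: 0.0554
grip_force: 30.0
```

Request:
{"name": "drive_tool", "arguments": {
  "series": [
    [[0, 0, 0], [0, 0, 0], 0.066],
    [[0, 0, 0], [0, 0, 0], 0.066],
    [[0, 0, -0.005], [0, 0, 0], 0.066],
    [[0, 0, -0.025], [0, 0, 0], 0.066],
    [[0, 0, -0.04], [0, 0, 0], 0.066],
    [[0.0, -0.02, -0.05], [0, 0, 0], 0.066],
    [[0.009, -0.05, 0], [0, 0, 0], 0.066],
    [[0, 0, 0], [0, 0, 0], 0.066]
  ]
}}

```text
time_s: 46.38
tool_pos: [0.5566, 0.2171, 0.1704]
eef_rot: [[-0.993, -0.119, 0.001], [-0.119, 0.993, 0.0], [-0.001, -0.0, -1.0]]
force: [0.1, 0.8, -0.1]
width: 0.0663
grip_force: 0.0
```

```bash
python3 -c "
from h import *; st(T)
for n in ('wrist','side','scene'): pile(n,save='q'+n,wtop=.030)
"
```

```text
t 46.38 pos [0.5566 0.2171 0.1704] rel [-0.068  -0.0752] yaw 186.85 F [ 0.1  0.8 -0.1] w 0.0663 g 0.0
wrist pile rect [-21.  -3.] [ 56.6 106. ] 89.6 z 0.0295 x [-73.7  30.1] y [-30.9  24.4]
side pile rect [-4.2 -4.9] [ 57.7 140.6] 89.1 z 0.0304 x [-73.4  64. ] y [-31.8  23.6]
scene pile rect [-3.3 -3.4] [136.6  54. ] 0.1 z 0.0287 x [-69.   62.8] y [-29.9  22.6]
```

View pics/qwrist.png

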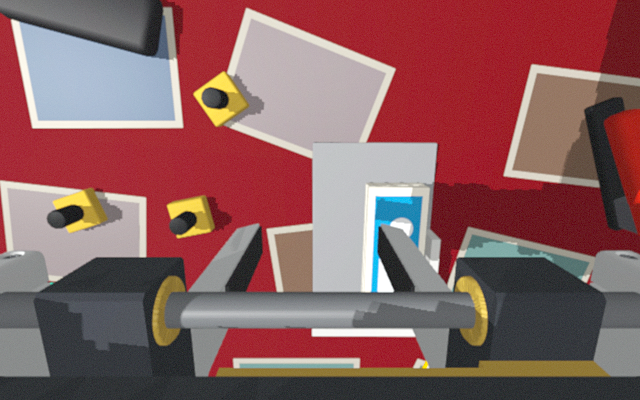

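The wrist view shows all four cards stacked in the tray (blue on top at (400,240)), with the right-hand weight near (75,212). Next is tapping: first from the front towards the far fence, with the fingers 30 mm apart.

Request:
{"name": "drive_tool", "arguments": {
  "series": [
    [[0.012, 0.035, 0], [0, 0, 0], 0.03],
    [[0.012, 0.036, 0], [0, 0, 0], 0.03],
    [[0, 0, 0.02], [0, 0, 0], 0.03],
    [[0, 0, 0.04], [0, 0, 0], 0.03],
    [[0, 0, 0.04], [0, 0, 0], 0.03],
    [[0, 0, 0.026], [0, 0, 0], 0.03],
    [[0, 0, 0.009], [0, 0, 0], 0.03],
    [[0, 0, 0], [0, 0, 0], 0.03]
  ]
}}

```text
time_s: 47.52
tool_pos: [0.5239, 0.2875, 0.0343]
eef_rot: [[-0.992, -0.123, -0.0], [-0.123, 0.992, -0.0], [0.0, -0.0, -1.0]]
force: [0.4, -0.2, 0.6]
width: 0.0301
grip_force: 0.0
```

```bash
python3 -c "
from h import *; st(T)"
```

```text
t 47.52 pos [0.5239 0.2875 0.0343] rel [-0.092  -0.0013] yaw 187.04 F [ 0.4 -0.2  0.6] w 0.0301 g 0.0
```

Request:
{"name": "drive_tool", "arguments": {
  "series": [
    [[0, -0.003, 0.0035], [0, 0, 0], 0.03],
    [[-0.004, 0, 0], [0, 0, 0], 0.03],
    [[-0.004, 0, 0], [0, 0, 0], 0.03],
    [[-0.002, 0, 0], [0, 0, 0], 0.03],
    [[-0.001, 0, 0], [0, 0, 0], 0.03],
    [[-0.001, 0, 0], [0, 0, 0], 0.03],
    [[0, 0, 0], [0, 0, 0], 0.03]
  ]
}}

```text
time_s: 48.4
tool_pos: [0.5354, 0.2853, 0.0308]
eef_rot: [[-0.993, -0.122, -0.002], [-0.122, 0.993, -0.001], [0.002, -0.0, -1.0]]
force: [-8.8, -1.9, 5.6]
width: 0.0295
grip_force: 4.3
```

Request:
{"name": "drive_tool", "arguments": {
  "series": [
    [[-0.001, 0, 0], [0, 0, 0], 0.03],
    [[-0.001, 0, 0], [0, 0, 0], 0.03],
    [[0, 0, 0], [0, 0, 0], 0.03]
  ]
}}

```text
time_s: 48.78
tool_pos: [0.5357, 0.2853, 0.0307]
eef_rot: [[-0.993, -0.122, -0.006], [-0.122, 0.993, -0.002], [0.007, -0.001, -1.0]]
force: [-21.5, -4.1, 16.3]
width: 0.0297
grip_force: 11.3
```

```bash
python3 -c "
from h import *; st(T); pile('side',wtop=.03); pile('scene',wtop=.03)"
```

```text
t 48.77 pos [0.5357 0.2853 0.0307] rel [-0.0805 -0.0049] yaw 187.0 F [-21.5  -4.1  16.3] w 0.0297 g 11.3
side pile rect [ 9.4 -4.2] [ 56.2 113.4] 88.8 z 0.0305 x [-33.2  65.1] y [-31.6  23.6]
scene pile rect [-4.4 -2.7] [ 56.3 140.2] 89.7 z 0.0287 x [-70.3  62.5] y [-29.5  23.5]
```

The pile is firm against the far fence (21 N reaction). Backing off, lifting and turning the jaws 90° to push from the right side.

Request:
{"name": "drive_tool", "arguments": {
  "series": [
    [[0.006, 0, 0], [0, 0, 0], 0.03],
    [[0.01, 0, 0], [0, 0, 0], 0.03],
    [[0, 0, -0.05], [0, 0, 0], 0.06],
    [[0, 0, -0.05], [0, 0, 0], 0.06],
    [[-0.05, -0.02, 0], [0, 0, 0], 0.06],
    [[-0.062, -0.025, 0], [0, 0, 0], 0.06],
    [[0, 0, 0], [0, 0, 0.1745], 0.06],
    [[0, 0, 0], [0, 0, 0.1745], 0.06]
  ]
}}

```text
time_s: 49.88
tool_pos: [0.6349, 0.2533, 0.1299]
eef_rot: [[-0.973, 0.231, -0.001], [0.231, 0.973, -0.0], [0.0, -0.0, -1.0]]
force: [-0.3, -0.4, -0.1]
width: 0.0602
grip_force: 0.0
```

Request:
{"name": "drive_tool", "arguments": {
  "series": [
    [[0, 0, 0], [0, 0, 0.1745], 0.06],
    [[0, 0, 0], [0, 0, 0.1745], 0.06],
    [[0, 0, 0], [0, 0, 0.1745], 0.06],
    [[0, 0, 0], [0, 0, 0.1745], 0.06],
    [[0, 0, 0], [0, 0, 0.1745], 0.06],
    [[0, 0, 0], [0, 0, 0.1745], 0.06],
    [[0, 0, 0], [0, 0, 0.1745], 0.06],
    [[0, 0, 0], [0, 0, 0], 0.06]
  ]
}}

```text
time_s: 50.88
tool_pos: [0.6346, 0.2538, 0.1307]
eef_rot: [[-0.123, 0.992, 0.0], [0.992, 0.123, -0.0], [-0.0, 0.0, -1.0]]
force: [-0.0, -1.0, 0.5]
width: 0.0598
grip_force: 0.0
```

```bash
python3 -c "
from h import *; st(T)
pile('side',wtop=.03); pile('scene',wtop=.03)"
```

```text
t 50.88 pos [0.6346 0.2538 0.1307] rel [ 0.0138 -0.0482] yaw 97.08 F [-0.  -1.   0.5] w 0.0598 g 0.0
side pile rect [-2.7 -4.2] [ 57.9 137.3] 89.8 z 0.0304 x [-70.4  64.5] y [-31.6  23.8]
scene pile rect [ 2.3 -3.4] [125.3  57.5] 0.6 z 0.0288 x [-56.   62.5] y [-30.   23.2]
```

Request:
{"name": "drive_tool", "arguments": {
  "series": [
    [[-0.002, 0, 0.03], [0, 0, 0], 0.06],
    [[0, 0, 0.04], [0, 0, 0], 0.06],
    [[0, 0, 0.02], [0, 0, 0], 0.06],
    [[0, 0, 0.01], [0, 0, 0], 0.06],
    [[0, 0, 0], [0, 0, 0], 0.06],
    [[0.004, 0, 0], [0, 0, 0], 0.06],
    [[0.003, 0, 0], [0, 0, 0], 0.06],
    [[0.003, 0, 0], [0, 0, 0], 0.06]
  ]
}}

```text
time_s: 51.98
tool_pos: [0.634, 0.262, 0.0314]
eef_rot: [[-0.122, 0.992, 0.001], [0.992, 0.122, 0.0], [-0.0, 0.001, -1.0]]
force: [0.2, -1.8, 1.8]
width: 0.0599
grip_force: 1.0
```

Request:
{"name": "drive_tool", "arguments": {
  "series": [
    [[0.002, 0, 0], [0, 0, 0], 0.06],
    [[0.001, 0, 0], [0, 0, 0], 0.06],
    [[0.001, 0, 0], [0, 0, 0], 0.06],
    [[0, 0, 0], [0, 0, 0], 0.06]
  ]
}}

```text
time_s: 52.48
tool_pos: [0.6335, 0.265, 0.031]
eef_rot: [[-0.122, 0.993, 0.0], [0.993, 0.122, -0.001], [-0.001, 0.0, -1.0]]
force: [-0.5, -7.6, 4.8]
width: 0.0601
grip_force: 3.2
```

```bash
python3 -c "
from h import *; st(T)"
```

```text
t 52.48 pos [0.6335 0.265  0.031 ] rel [ 0.0141 -0.037 ] yaw 97.0 F [-0.5 -7.6  4.8] w 0.0601 g 3.2
```

Request:
{"name": "drive_tool", "arguments": {
  "series": [
    [[0.001, 0, 0], [0, 0, 0], 0.06],
    [[0.001, 0, 0], [0, 0, 0], 0.06],
    [[0, 0, 0], [0, 0, 0], 0.06]
  ]
}}

```text
time_s: 52.85
tool_pos: [0.6335, 0.2652, 0.0309]
eef_rot: [[-0.121, 0.993, -0.0], [0.993, 0.121, -0.003], [-0.003, -0.001, -1.0]]
force: [-1.0, -17.2, 6.5]
width: 0.0599
grip_force: 8.7
```

```bash
python3 -c "
from h import *; st(T)"
```

```text
t 52.85 pos [0.6335 0.2652 0.0309] rel [ 0.0141 -0.0368] yaw 96.94 F [ -1.  -17.2   6.5] w 0.0599 g 8.7
```

The pile is flush on both sides now. I back off, lift, and check it.

Request:
{"name": "drive_tool", "arguments": {
  "series": [
    [[-0.006, 0, 0], [0, 0, 0], 0.06],
    [[-0.01, 0, 0], [0, 0, 0], 0.06],
    [[0, 0, -0.05], [0, 0, 0], 0.06],
    [[0, 0, -0.06], [0, 0, 0], 0.06],
    [[-0.04, 0, -0.03], [0, 0, 0], 0.06],
    [[-0.06, -0.01, 0], [0, 0, 0], 0.06],
    [[-0.05, -0.01, 0], [0, 0, 0], 0.04],
    [[0, 0, 0], [0, 0, 0], 0.04]
  ]
}}

```text
time_s: 53.85
tool_pos: [0.6334, 0.0972, 0.1709]
eef_rot: [[-0.118, 0.993, 0.0], [0.993, 0.118, 0.0], [0.0, 0.0, -1.0]]
force: [0.6, 1.1, -0.4]
width: 0.0432
grip_force: 0.0
```

Run:
```python
from h import *; import tray
st(T)
for n in ('wrist','side','scene'):
    im,d,P=cloud(n); cv2.imwrite(f'pics/s{n}.png',im); q=rel(T,P); z=P[...,2]
    tray.tray(P,n,7.0,T[0])
    m=(q[...,0]>-.1)&(q[...,0]<.08)&(q[...,1]>-.06)&(q[...,1]<.04)&(z>.027)&(z<.0325)
    a=(q[m>0]*1000).astype(np.float32); print(len(a),cv2.minAreaRect(a),np.percentile(a,[1,99],0).round(1).tolist())
    # weights
    g=(P[...,0]>.35)&(P[...,0]<.68)&(P[...,1]>-.15)&(P[...,1]<.17)&(z>.034)&(z<.044)
    nn,l,s,c=cv2.connectedComponentsWithStats(g.astype(np.uint8))
    for i in range(1,nn):
        if s[i,4]>=8: print(n,'knob',c[i].round(),s[i,4],P[l==i].mean(0).round(4))
a=cv2.imread('pics/sside.png')[265:370,150:310]; b=cv2.imread('pics/sscene.png')[220:295,375:465]
cv2.imwrite('pics/c2.png',np.vstack([cv2.resize(a,(480,315)),cv2.resize(b,(480,285))]))
```

```text
t 53.85 pos [0.6334 0.0972 0.1709] rel [-0.0064 -0.2035] yaw 96.8 F [ 0.6  1.1 -0.4] w 0.0432 g 0.0
wrist far 558 x [0.0689 0.077 ] y [-0.083  -0.0448] slope deg 0.49
wrist base 10348 x [-0.1113  0.0691] y [-0.083  -0.0344] z 0.005432502553803807
40 ((69.18038177490234, -50.918617248535156), (17.653226852416992, 0.6030921936035156), 88.81676483154297) [[68.9, -59.6], [69.6, -42.4]]
wrist knob [152. 155.] 359 [0.4851 0.1172 0.0387]
wrist knob [282. 197.] 306 [0.6007 0.0924 0.039 ]
side far 374 x [0.0624 0.0773] y [-0.0819  0.0351] slope deg -0.7
side left 304 x [-0.0248  0.0533] y [0.0272 0.036 ] slope deg -0.31
side base 3253 x [-0.1127  0.0689] y [-0.0841  0.0363] z 0.006342289023644671
2730 ((0.10179901123046875, -5.6273193359375), (94.60559844970703, 147.4498748779297), 85.27838134765625) [[-70.9, -30.1], [69.7, 35.6]]
side knob [301. 212.] 46 [ 0.606  -0.0179  0.039 ]
side knob [283. 242.] 58 [0.5989 0.0924 0.0393]
side knob [336. 266.] 71 [0.4826 0.1176 0.0393]
scene far 129 x [0.0639 0.0804] y [-0.0773  0.0343] slope deg -1.75
scene left 67 x [-0.0237  0.0517] y [0.028  0.0365] slope deg -0.25
scene base 580 x [-0.1091  0.0796] y [-0.0834  0.0331] z 0.005530731493986826
967 ((4.7734375, -10.707351684570312), (96.46669006347656, 150.63177490234375), 89.80270385742188) [[-68.7, -49.7], [79.0, 34.5]]
scene knob [291. 241.] 41 [ 0.6095 -0.0187  0.0372]
scene knob [338. 241.] 40 [0.6032 0.092  0.0376]
```

View pics/c2.png

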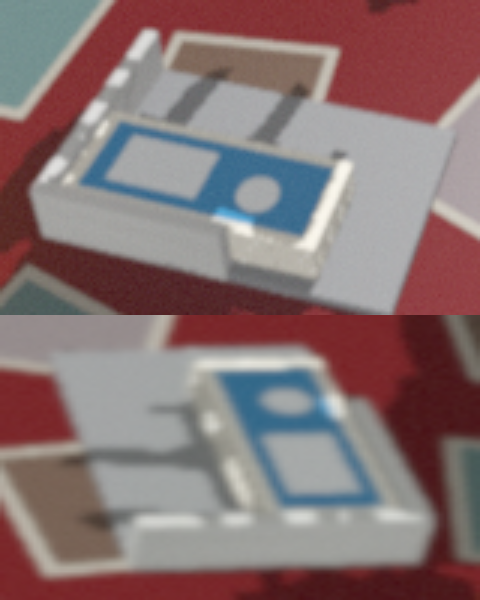

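View pics/swrist.png

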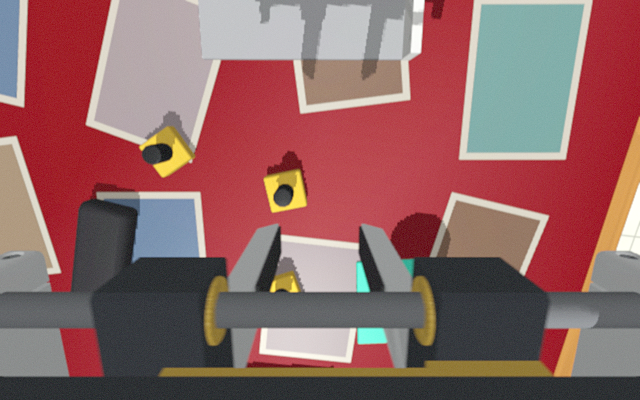

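The crops show the four cards as one neat stack tight in the corner of both fences. The wrist view shows the right-hand weight was knocked: its foot is now near (285,285), at world (0.6075, -0.0185). I'll grasp it there.

Request:
{"name": "drive_tool", "arguments": {
  "series": [
    [[-0.04, -0.013, 0], [0, 0, 0], 0.04],
    [[-0.05, -0.016, 0], [0, 0, 0], 0.04],
    [[-0.022, -0.0105, 0], [0, 0, 0], 0.04],
    [[0, 0, 0.03], [0, 0, 0], 0.04],
    [[0, 0, 0.03], [0, 0, 0], 0.04],
    [[0, 0, 0], [0, 0, 0], 0.04]
  ]
}}

```text
time_s: 54.75
tool_pos: [0.6071, -0.0143, 0.1088]
eef_rot: [[-0.124, 0.992, -0.004], [0.992, 0.124, 0.0], [0.001, -0.004, -1.0]]
force: [-0.6, 0.0, 0.2]
width: 0.0399
grip_force: 0.0
```

Run:
```python
from h import *
st(T); R=r.state()['eef_rot']; p=r.state()['tool_pos']
for n in ('side','scene','wrist'):
    im,d,P=cloud(n); z=P[...,2]
    g=(P[...,0]>.56)&(P[...,0]<.66)&(P[...,1]>-.07)&(P[...,1]<.03)&(z>.034)&(z<.044)
    if g.sum()>8: c=P[g].mean(0); print(n,g.sum(),c.round(4),'tool',((c-p)@R).round(4))
```

```text
t 54.75 pos [ 0.6071 -0.0143  0.1088] rel [-0.0461 -0.311 ] yaw 97.11 F [-0.6  0.   0.2] w 0.0399 g 0.0
side 50 [ 0.6059 -0.0176  0.0386] tool [-0.0032 -0.0014  0.0701]
scene 40 [ 0.6096 -0.0184  0.0378] tool [-0.0044  0.0023  0.0709]
wrist 466 [ 0.6071 -0.0179  0.039 ] tool [-0.0036 -0.0002  0.0698]
```

Request:
{"name": "drive_tool", "arguments": {
  "series": [
    [[-0.0035, 0, 0.03], [0, 0, 0], 0.04],
    [[0, 0, 0.025], [0, 0, 0], 0.04],
    [[0, 0, 0.013], [0, 0, 0], 0.04],
    [[0, 0, 0.002], [0, 0, 0], 0.04],
    [[0, 0, 0], [0, 0, 0], 0.04]
  ]
}}

```text
time_s: 55.52
tool_pos: [0.609, -0.0189, 0.0418]
eef_rot: [[-0.122, 0.992, 0.001], [0.992, 0.122, -0.0], [-0.0, 0.001, -1.0]]
force: [0.0, -0.4, -0.3]
width: 0.0402
grip_force: 0.0
```

Request:
{"name": "drive_tool", "arguments": {
  "series": [
    [[0, 0, 0], [0, 0, 0], 0.01],
    [[0, 0, 0], [0, 0, 0], 0.01],
    [[0, 0, 0], [0, 0, 0], 0.01],
    [[0, 0, 0], [0, 0, 0], 0.01]
  ],
  "newtons": 30
}}

```text
time_s: 56.02
tool_pos: [0.6084, -0.019, 0.0411]
eef_rot: [[-0.122, 0.993, -0.0], [0.993, 0.122, -0.0], [-0.0, -0.0, -1.0]]
force: [-4.0, 0.9, 7.1]
width: 0.0176
grip_force: 30.0
```

Request:
{"name": "drive_tool", "arguments": {
  "series": [
    [[0, 0, -0.005], [0, 0, 0], 0.01],
    [[0, 0, -0.02], [0, 0, 0], 0.01],
    [[0, 0, -0.035], [0, 0, 0], 0.01],
    [[0, 0, -0.03], [0, 0, 0], 0.01],
    [[0, 0, -0.01], [0, 0, 0], 0.01],
    [[0.015, 0.002, 0], [0, 0, 0], 0.01],
    [[0.03, 0.004, 0], [0, 0, 0], 0.01],
    [[0.04, 0.006, 0], [0, 0, 0], 0.01]
  ]
}}

```text
time_s: 57.02
tool_pos: [0.6092, 0.0682, 0.1392]
eef_rot: [[-0.121, 0.993, -0.002], [0.993, 0.121, -0.0], [0.0, -0.002, -1.0]]
force: [-0.6, 0.5, -3.6]
width: 0.0174
grip_force: 30.0
```

Request:
{"name": "drive_tool", "arguments": {
  "series": [
    [[0.04, 0.006, 0], [0, 0, 0], 0.01],
    [[0.04, 0.006, 0], [0, 0, 0], 0.01],
    [[0.04, 0.006, 0], [0, 0, 0], 0.01],
    [[0.04, 0.006, 0], [0, 0, 0], 0.01],
    [[0.035, 0.005, 0], [0, 0, 0], 0.01],
    [[0.025, 0.003, 0], [0, 0, 0], 0.01],
    [[0.01, 0, 0], [0, 0, 0], 0.01],
    [[0, 0, 0], [0, 0, 0], 0.01]
  ]
}}

```text
time_s: 58.02
tool_pos: [0.613, 0.2994, 0.1397]
eef_rot: [[-0.123, 0.992, -0.001], [0.992, 0.123, -0.001], [-0.0, -0.001, -1.0]]
force: [-0.3, -0.3, -2.4]
width: 0.0172
grip_force: 30.0
```

Run:
```python
from h import *
st(T)
im,d,P=cloud('side'); cv2.imwrite('pics/hold.png',cv2.resize(im[180:380,100:340],(720,600)))
z=P[...,2];q=rel(T,P); p=r.state()['tool_pos']; m=(abs(P[...,0]-p[0])<.03)&(abs(P[...,1]-p[1])<.03)&(z>.07)
print(np.percentile(z[m],[0.5,2,5]))
```

```text
t 58.02 pos [0.613  0.2994 0.1397] rel [-0.0021 -0.0004] yaw 97.06 F [-0.3 -0.3 -2.4] w 0.0172 g 30.0
[0.10147963 0.10635153 0.11206714]
```

View pics/hold.png

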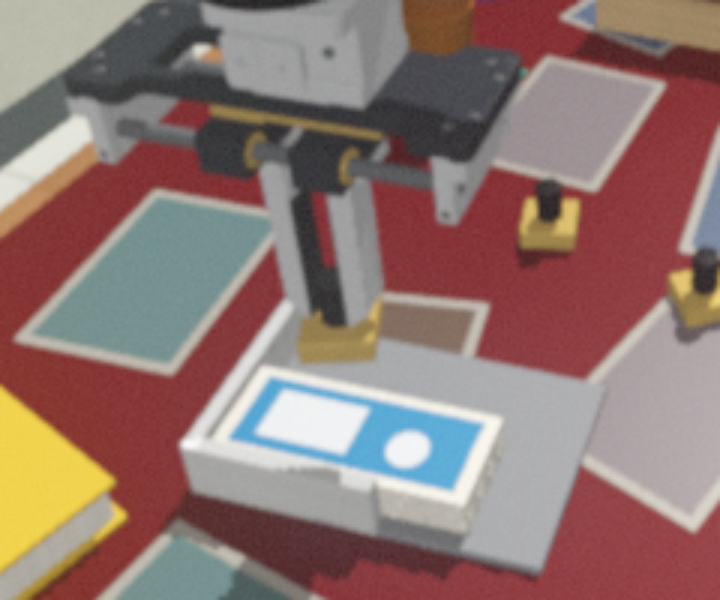

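The weight hangs upright (foot at (340,335)) above the squared pile. Lowering it.

Request:
{"name": "drive_tool", "arguments": {
  "series": [
    [[0, 0, 0.025], [0, 0, 0], 0.01],
    [[0, 0, 0.025], [0, 0, 0], 0.01],
    [[0, 0, 0.012], [0, 0, 0], 0.01],
    [[0, 0, 0.003], [0, 0, 0], 0.01],
    [[0, 0, 0], [0, 0, 0], 0.01]
  ]
}}

```text
time_s: 58.7
tool_pos: [0.614, 0.2989, 0.0766]
eef_rot: [[-0.122, 0.993, 0.001], [0.993, 0.122, 0.0], [0.0, 0.001, -1.0]]
force: [-0.1, 0.0, -3.1]
width: 0.0173
grip_force: 30.0
```

Request:
{"name": "drive_tool", "arguments": {
  "series": [
    [[0, 0, 0.001], [0, 0, 0], 0.01],
    [[0, 0, 0.001], [0, 0, 0], 0.01],
    [[0, 0, 0], [0, 0, 0], 0.01]
  ]
}}

```text
time_s: 59.08
tool_pos: [0.6136, 0.2991, 0.0739]
eef_rot: [[-0.122, 0.993, 0.0], [0.993, 0.122, 0.0], [0.0, 0.0, -1.0]]
force: [0.3, 0.7, -3.2]
width: 0.0176
grip_force: 30.0
```

Request:
{"name": "drive_tool", "arguments": {
  "series": [
    [[0, 0, 0.001], [0, 0, 0], 0.01],
    [[0, 0, 0.001], [0, 0, 0], 0.01],
    [[0, 0, 0], [0, 0, 0], 0.01],
    [[0, 0, 0], [0, 0, 0], 0.01]
  ]
}}

```text
time_s: 59.58
tool_pos: [0.6136, 0.2991, 0.0718]
eef_rot: [[-0.122, 0.993, 0.0], [0.993, 0.122, 0.0], [0.0, 0.0, -1.0]]
force: [-1.2, 0.1, -3.3]
width: 0.0173
grip_force: 30.0
```

Request:
{"name": "drive_tool", "arguments": {
  "series": [
    [[0, 0, 0.0005], [0, 0, 0], 0.01],
    [[0, 0, 0], [0, 0, 0], 0.01]
  ]
}}

```text
time_s: 59.82
tool_pos: [0.6136, 0.299, 0.0712]
eef_rot: [[-0.122, 0.993, -0.0], [0.993, 0.122, -0.0], [-0.0, -0.0, -1.0]]
force: [-0.7, 1.0, -3.1]
width: 0.0174
grip_force: 30.0
```

Within about a millimetre. One more small step, then release.

Request:
{"name": "drive_tool", "arguments": {
  "series": [
    [[0, 0, 0.0006], [0, 0, 0], 0.01],
    [[0, 0, 0], [0, 0, 0], 0.01]
  ]
}}

```text
time_s: 60.08
tool_pos: [0.6136, 0.2991, 0.0712]
eef_rot: [[-0.122, 0.992, 0.0], [0.992, 0.122, 0.0], [0.0, 0.0, -1.0]]
force: [-3.7, -1.5, 3.5]
width: 0.0168
grip_force: 30.0
```

Request:
{"name": "drive_tool", "arguments": {
  "series": [
    [[0, 0, 0], [0, 0, 0], 0.035],
    [[0, 0, 0], [0, 0, 0], 0.035],
    [[0, 0, -0.005], [0, 0, 0], 0.035],
    [[0, 0, -0.03], [0, 0, 0], 0.035],
    [[0, 0, -0.05], [0, 0, 0], 0.035],
    [[0, 0, -0.02], [0, 0, 0], 0.035],
    [[-0.06, 0, 0], [0, 0, 0], 0.035],
    [[-0.06, 0, 0], [0, 0, 0], 0.035]
  ]
}}

```text
time_s: 61.08
tool_pos: [0.628, 0.1788, 0.1751]
eef_rot: [[-0.124, 0.992, -0.0], [0.992, 0.124, -0.0], [-0.0, -0.001, -1.0]]
force: [0.1, -0.8, -0.3]
width: 0.0348
grip_force: 0.0
```

Request:
{"name": "drive_tool", "arguments": {
  "series": [
    [[-0.06, 0, 0], [0, 0, 0], 0.035],
    [[0, 0, 0], [0, 0, 0], 0.035],
    [[0, 0, 0], [0, 0, 0], 0.035]
  ]
}}

```text
time_s: 61.45
tool_pos: [0.6354, 0.1208, 0.1753]
eef_rot: [[-0.122, 0.993, -0.001], [0.993, 0.122, 0.0], [0.0, -0.001, -1.0]]
force: [0.2, -0.3, -0.7]
width: 0.035
grip_force: 0.0
```

Run:
```python
from h import *
st(T)
ims=[]
for n in ('side','scene'):
    im,d,P=cloud(n); z=P[...,2];q=rel(T,P)
    m=(abs(q[...,0])<.04)&(abs(q[...,1])<.03)&(z>.064)&(z<.08); print(n,'knob top',m.sum(),q[m].mean(0).round(4),z[m].mean())
    m=(q[...,0]>-.1)&(q[...,0]<.066)&(q[...,1]>-.06)&(q[...,1]<.026)&(z>.027)&(z<.033); print(np.percentile(q[m],[1,99],0).round(4).tolist())
    ims.append(im)
cv2.imwrite('pics/fin.png',np.vstack([cv2.resize(ims[0][230:370,150:310],(480,300)),cv2.resize(ims[1][205:295,375:465],(480,300))]))
```

```text
t 61.45 pos [0.6354 0.1208 0.1753] rel [-0.0016 -0.1804] yaw 97.01 F [ 0.2 -0.3 -0.7] w 0.035 g 0.0
side knob top 109 [-0.0024  0.0001] 0.06919716841259242
[[-0.0713, -0.0279], [0.0648, 0.0253]]
scene knob top 45 [ 0.0015 -0.0013] 0.06763536539694423
[[-0.0699, -0.0272], [0.0629, 0.0252]]
```

View pics/fin.png

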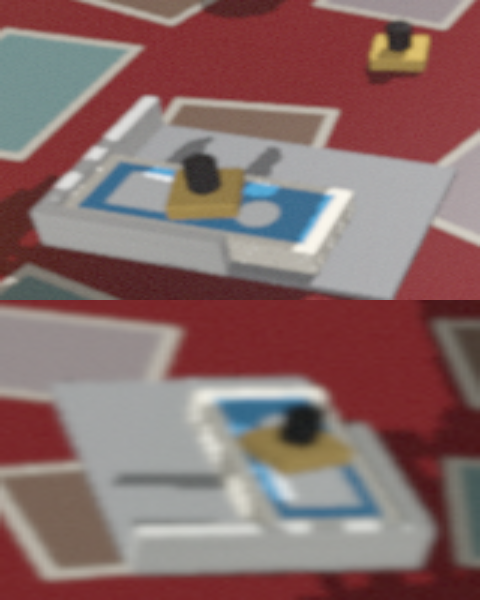

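The paperweight stands upright on the middle of the squared pile (knob at (200,172) and (303,425)), and the arm is clear. Handing in.

```bash
python3 -c "
from station import r; print(r.finish_job())"
```

```text
the job is handed in; nothing more can be done
None
```

I squared all four cards (yellow, orange, green, blue) against both tray fences and stood the paperweight upright on the middle of the pile. I handed the job in at about 61 s without a verdict coming back; the final camera check showed the pile flush and the weight standing within about 3 mm of the pile's centre.

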